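# Feed the reject castings to the granulator

## Robot

A 6-joint arm with a two-finger parallel gripper is mounted at the origin on the work surface. World frame = base frame: x ahead of the robot, y to its left, z up, the work surface at z = 0. Lengths are in mm, angles in degrees, forces in N, time in s.
With the tool pointing down it reaches from about 300 to 775 mm from the base axis. Payload 14.6 kg.
Tool frame: the origin (TCP) lies between the finger pads; the fingertips stand 17 mm ahead of it and the grasp point (between the pads) lies 2 mm behind it (env.tip_extent is the distance from the TCP to the fingertips, in mm); z points along the fingers, y is the direction in which the jaws open and shut (so a half turn about z gives the same grasp; the last joint's range is limited). The gripper opens to 94 mm and grips with 3 to 60 N. Pads are 16 mm wide; open, the fingers measure 119 mm over their backs; the gripper's body (75 mm by 177 mm) begins 78 mm behind the grasp point.
Start: joints at [-74.805, 17.183, 87.147, -0, 75.671, -3.816], TCP at [179.153, -519.994, 222.446] pointing down, gripper open.
Joint ranges: [-173.82, 173.82], [-45.26, 126.66], [13.44, 144.39], [-59.66, 239.66], [0, 175.72], [-146.38, 146.38]. Speed limits (degrees/s): [127.2, 127.2, 147.25, 180, 180, 180].

## Interface

Orientations are given as [roll, pitch, yaw] about the fixed x, y, z axes, in that order (R = Rz(yaw) Ry(pitch) Rx(roll)).
In Python, from bench import env gives the robot as it stands.
- The arm moves only by the tool send_rows, never from a script. Its argument "steps" is a list of rows, each a list of 7 numbers: the shift along the tool's x, y, z scaled (see below), then the turn, a rotation vector about the tool's x, y, z scaled (see below), then the closure, from 0 (fully open) to 1 (shut). In form: [[dx, dy, dz, wx, wy, wz, hand], ...]. A call has 1 to 12 rows; each row is the pose to reach, as a shift and turn from the pose commanded when the call began, along the tool's axes at that moment, turning the shorter way round; what a row does not reach only later rows make up. The controller multiplies each number of a shift by 1000 mm and each number of a turn by 180 degrees. A row lasts 1/10 s, in which the tool goes at most 50 mm and 8.59 degrees, less where a joint would pass 70% of its speed; a pose out of reach is approached as far as the arm can. A call with a number of a shift or a turn outside -1 to 1 is refused whole. A call with a gripper value outside its range is refused whole. The fingers move at their own pace and stop on an object; "force" is the grip in N (left out, the last holds). Time passes only in rows, so rows that repeat a pose let the fingers close. It gives the time, the measured TCP pose, the force and the opening at its end, in the units of the state.
- env.state(): the state, without advancing time (a new reading comes with each control period).
- env.read_camera(name): name is "side" or "top"; returns a dict with "color" (400x640x3 uint8, red, green, blue), "range_z" (400x640 float32, mm along the optical axis (not along the pixel's ray), 0 where there is no reading), "K" (3x3 intrinsics, pixels), "k1" (the pictures are not rectified: a ray, as slopes to the right and down, at radius r is drawn at 1 + k1 r^2 times it, then the intrinsics apply), "rvec" (rotation vector, rad) and "tvec" (3), from world to camera coordinates, as OpenCV has them. Camera axes: x right, y down, z forward; pixel columns grow to the right and rows downward; lengths in mm; the calibration is good to about 2 mm. A picture is of the moment at which its call begins.
- env.finish_job(): hands the job in, once; it reports no verdict.
The state is a dict: "time_s": time; "joint_positions": joint angles; "joint_vel": joint speeds; "effort": joint torques, N m; "position": TCP position; "ee_rot": TCP orientation; "ft_force": force on the tool from outside, world axes, zero at the start; "torque": the same for the moment, N m; "opening": opening from 0.0 (shut) to 1.0 (fully open).
Only numpy, scipy, OpenCV 4.12 (cv2) and the standard library are available. Lean on these libraries where they do the work, as an engineer would, in place of code of your own. Each camera call takes 0.05 s, during which the arm holds its last target.

## Task

Put this batch's rejects away for recycling: push every reject bar on the mat in through the granulator's sprung guard flap, letting the flap swing fully shut, and tip all the nibs out of the cup into the regrind tub, then stand the empty cup back upright in its drip tray. When all that is done, press the green start button fully; leave the square mould, the mixing cup and the syringe where they are.

Things in the scene. Friction and masses are not known exactly. Their poses are not given: they have to be found in the camera images.
- granulator: Fixed bench granulator: steel hopper and chamber, 302 mm (its x) by 174 mm (y), flat top 250 mm up; motor on +y, a bearing 28 mm proud on -y; white control box 100 x 100 mm, 200 mm high, centred x -30, y +138 mm. Origin on the table under the middle of the feed mouth, x away from the robot, z up. Below the flap a steep slide leads down and back to the chamber, which reaches x +213 mm under a fixed clear window.
- mouth (a point): Middle of the feed mouth, level with the granulator's top (250 mm above the table); axes as the granulator's. The mouth is a level opening, inside x -72 to +73 mm and y -79 to +79 mm of this point, filled by the guard flap.
- flap (a joint): Clear guard flap, 138 mm from hinge to free edge, 148 mm wide, 5 mm thick, its top 1 mm below the hopper's. Hinged along y at the mouth's far side (x +73 mm), free edge towards the robot. 0 = shut, level; it swings only inwards, the free edge going down and back, to 1.35 rad. A spring shuts it when let go: 0.28 N m net when shut, 0.52 at 1 rad, so a bar laid on it does not open it.
- flap_hinge (a point): Middle of the flap's hinge line.
- start (a joint): Green start button, 32 mm across, on top of the control box. 0 = out; grows as it is pressed, to 0.006 m fully down at about 5 N; springs back.
- start_top (a point): Centre of the start button's top face (218 mm above the table, button out).
- tub: Fixed grey open regrind tub, 140 mm (its x) by 180 mm (its y), 85 mm high, walls 4 mm. Origin at the middle of its underside on the table.
- tray: Fixed square aluminium drip tray, 130 x 130 mm, rim 12 mm high, walls and floor 4 mm. Origin at the middle of its underside on the table.
- cup_mid (a point): Clear hard-plastic cup, round, 110 mm tall, outside diameter 51 mm at the foot and 64 mm at the rim (57 mm half-way up), wall 3 mm, floor 4 mm, smooth, 60 g. Point: on its axis half-way up (55 mm above its foot); z along the axis towards the mouth. It starts in the drip tray, half full of nibs, which slide out once its mouth dips 15 to 25 degrees below level.
- mat: Fixed silicone demoulding mat, 290 x 240 x 4 mm, on which the reject bars lie. Origin at the middle of its underside.
- bar0_mid (a point): Reject bar: a hard, smooth pink or red cast bar with rounded edges, 100 mm (its x) by 42 mm (its y) by 32 mm (its z), about 130 to 210 g. Point: its centre. None if absent in this run (three to five bars are present).
- bar1_mid (a point): Reject bar: a hard, smooth pink or red cast bar with rounded edges, 100 mm (its x) by 42 mm (its y) by 32 mm (its z), about 130 to 210 g. Point: its centre. None if absent in this run (three to five bars are present).
- bar2_mid (a point): Reject bar: a hard, smooth pink or red cast bar with rounded edges, 100 mm (its x) by 42 mm (its y) by 32 mm (its z), about 130 to 210 g. Point: its centre. None if absent in this run (three to five bars are present).
- bar3_mid (a point): Reject bar: a hard, smooth pink or red cast bar with rounded edges, 100 mm (its x) by 42 mm (its y) by 32 mm (its z), about 130 to 210 g. Point: its centre. None if absent in this run (three to five bars are present).
- bar4_mid (a point): Reject bar: a hard, smooth pink or red cast bar with rounded edges, 100 mm (its x) by 42 mm (its y) by 32 mm (its z), about 130 to 210 g. Point: its centre. None if absent in this run (three to five bars are present).
- nib0_mid (a point): Nib: a small hard cast lump, 16.5 x 16.5 x 18 mm with rounded edges, 10 g, one of six that start in the cup. Point: its centre.
- nib1_mid (a point): Nib: a small hard cast lump, 16.5 x 16.5 x 18 mm with rounded edges, 10 g, one of six that start in the cup. Point: its centre.
- nib2_mid (a point): Nib: a small hard cast lump, 16.5 x 16.5 x 18 mm with rounded edges, 10 g, one of six that start in the cup. Point: its centre.
- nib3_mid (a point): Nib: a small hard cast lump, 16.5 x 16.5 x 18 mm with rounded edges, 10 g, one of six that start in the cup. Point: its centre.
- nib4_mid (a point): Nib: a small hard cast lump, 16.5 x 16.5 x 18 mm with rounded edges, 10 g, one of six that start in the cup. Point: its centre.
- nib5_mid (a point): Nib: a small hard cast lump, 16.5 x 16.5 x 18 mm with rounded edges, 10 g, one of six that start in the cup. Point: its centre.
- square_mould: Bystander: square silicone mould full of castings, 130 x 130 x 22 mm. Origin under its middle.
- mixing_cup: Bystander: clear mixing cup with a stir stick, 86 mm across, 120 mm tall, the stick up to 190 mm. Origin under its middle.
- syringe: Bystander: large casting syringe lying down, about 170 mm long, 30 mm high. Origin under its barrel.

How it is judged (in metres and radians):
On the way, in this order (a step that is already met when the one before it is completed fails the run):
1. every bar is inside the granulator with the flap shut, all nibs are in the tub and the cup stands in its tray (x of bar0_mid in the frame of granulator between -0.075 and 0.215 m and y of bar0_mid in the frame of granulator between -0.08 and 0.08 m and z of each of bar0_mid, bar1_mid, bar2_mid, bar3_mid, bar4_mid in the frame of granulator below 0.229 m and x of bar1_mid in the frame of granulator between -0.075 and 0.215 m and y of bar1_mid in the frame of granulator between -0.08 and 0.08 m and x of bar2_mid in the frame of granulator between -0.075 and 0.215 m and y of bar2_mid in the frame of granulator between -0.08 and 0.08 m and x of bar3_mid in the frame of granulator between -0.075 and 0.215 m and y of bar3_mid in the frame of granulator between -0.08 and 0.08 m and x of bar4_mid in the frame of granulator between -0.075 and 0.215 m and y of bar4_mid in the frame of granulator between -0.08 and 0.08 m and value of joint flap below 0.06 rad and x of nib0_mid in the frame of tub between -0.07 and 0.07 m and y of nib0_mid in the frame of tub between -0.09 and 0.09 m and z of each of nib0_mid, nib1_mid, nib2_mid, nib3_mid, nib4_mid, nib5_mid in the frame of tub below 0.085 m and x of nib1_mid in the frame of tub between -0.07 and 0.07 m and y of nib1_mid in the frame of tub between -0.09 and 0.09 m and x of nib2_mid in the frame of tub between -0.07 and 0.07 m and y of nib2_mid in the frame of tub between -0.09 and 0.09 m and x of nib3_mid in the frame of tub between -0.07 and 0.07 m and y of nib3_mid in the frame of tub between -0.09 and 0.09 m and x of nib4_mid in the frame of tub between -0.07 and 0.07 m and y of nib4_mid in the frame of tub between -0.09 and 0.09 m and x of nib5_mid in the frame of tub between -0.07 and 0.07 m and y of nib5_mid in the frame of tub between -0.09 and 0.09 m and angle between cup_mid's own z axis and vertical below 0.15 rad and x of cup_mid in the frame of tray between -0.045 and 0.045 m and y of cup_mid in the frame of tray between -0.045 and 0.045 m and z of cup_mid in the frame of tray below 0.066 m), for 0.2 s.
2. the start button is pressed (value of joint start above 0.0045 m), for 0.04 s.
At the end, for the whole second after the job is handed in: Every bar present is inside the granulator below the shut flap (within 0.06 rad), all six nibs in the tub below its rim, the cup upright (0.15 rad) on the tray floor within 45 mm of its middle each way and at rest; after that the button was pressed at least 4.5 mm (all of step 1 and linear speed of cup below 0.03 m/s); the robot touches nothing.
It fails at once if the square mould is moved more than 40 mm (distance of square_mould from where it was at the start of the episode above 0.04 m).
It fails at once if the mixing cup is moved more than 40 mm (distance of mixing_cup from where it was at the start of the episode above 0.04 m).
It fails at once if the syringe is moved more than 40 mm (distance of syringe from where it was at the start of the episode above 0.04 m).
Of bar0, bar1, bar2, bar3, bar4 only 3 to 5 are there at a start; the rules pass over those that are not, and their reading is None.
At some moment in a run one of bar0, bar1, bar2, bar3, bar4 may be knocked a few centimetres aside while the robot is not near it.
It also fails if it takes over 210 s, if anything falls off the work surface, if the arm or the gripper's body presses on something with over 40 N, if the wrist force passes 120 N, or if a joint passes its speed limit or range.

## Working session

There is one attempt and no reset: what is moved stays moved. The work goes in short steps, Python scripts to look and compute and a tool call to move; the robot and the scene stay as the last step left them, time stands still between calls to the robot, and variables do not carry over. Pictures are saved under pics/ and viewed, and the job is handed in when it is done.

Besides the shell and the picture viewer there is one more tool, called after "Request:" in YAML: its name, and indented under it one key for each argument. send_rows: Moves the arm, as the interface text tells. Shifts and turns lie within -1 to 1; 1 stands for 1000 mm of shift or 180 degrees of turn. Its arguments: {"type":"object","properties":{"steps":{"type":"array"},"force":{"type":"number"}},"required":["steps"]}

```bash
ls; mkdir -p pics
cat > h.py <<'E'
import numpy as np, cv2
from bench import env
from scipy.spatial.transform import Rotation as R
def cam(n):
    c=env.read_camera(n); np.savez('/tmp/'+n+'.npz',**{k:np.asarray(v) for k,v in c.items()}); return c
def load(n):
    d=np.load('/tmp/'+n+'.npz'); return {k:d[k] for k in d.files}
def save(c,fn,crop=None,s=1):
    im=c['color'][:,:,::-1]
    if crop: u0,v0,u1,v1=crop; im=im[v0:v1,u0:u1]
    cv2.imwrite('pics/'+fn,cv2.resize(im,None,fx=s,fy=s,interpolation=cv2.INTER_CUBIC))
def rays(c,uv):
    K=c['K'];k1=float(c['k1']);uv=np.atleast_2d(np.asarray(uv,float))
    d=np.stack([(uv[:,0]-K[0,2])/K[0,0],(uv[:,1]-K[1,2])/K[1,1]],1)
    x=d.copy()
    for _ in range(20): x=d/(1+k1*(x**2).sum(1,keepdims=True))
    return np.c_[x,np.ones(len(x))]
def cw(c):
    Rm=cv2.Rodrigues(np.asarray(c['rvec'],float).reshape(3,1))[0]; t=np.asarray(c['tvec'],float).ravel(); return Rm,t
def px(c,uv,z=None):
    """world pts: by depth, or on plane z"""
    Rm,t=cw(c); r=rays(c,uv); uv=np.atleast_2d(uv)
    if z is None:
        s=np.array([c['range_z'][int(round(v)),int(round(u))] for u,v in uv])
        return (r*s[:,None]-t)@Rm
    o=-Rm.T@t; d=r@Rm; s=(z-o[2])/d[:,2]; return o+d*s[:,None]
def cloud(c):
    v,u=np.mgrid[0:400,0:640]; r=rays(c,np.c_[u.ravel(),v.ravel()]); Rm,t=cw(c)
    s=c['range_z'].ravel(); P=(r*s[:,None]-t)@Rm; P[s<=0]=np.nan; return P.reshape(400,640,3)
E
python3 - <<'E'
from h import *
s=env.state(); print(s)
for n in('top','side'):
    c=cam(n); save(c,n+'0.png',s=1.25); Rm,t=cw(c); print(n,-Rm.T@t,c['K'],c['k1'])
E
```

```text
pics
{'time_s': 0.0, 'joint_positions': array([-7.48058312e+01,  1.72155545e+01,  8.71798482e+01, -1.63450566e-03,
        7.56720724e+01, -3.81669779e+00]), 'joint_vel': array([-0.04191141,  0.00748419, -0.00134354, -0.19852165,  0.0180677 ,
        0.08101323]), 'effort': array([-3.99601804e-04, -5.31803334e+01, -3.52735984e+01,  7.07626529e-02,
        2.43773824e-02, -9.84309509e-05]), 'position': array([ 179.07917872, -519.76667841,  221.89037534]), 'ee_rot': array([-1.79932569e+02, -2.91178131e-03,  1.90112703e+01]), 'ft_force': array([ 0.45504212,  0.05920117, -0.7973153 ]), 'torque': array([ 0.00885478, -0.02616193, -0.05370252]), 'opening': 0.9962226928884537}
top [ 427.58035207   46.98951882 1184.45641627] [[404.14420782   0.         324.59686238]
 [  0.         404.14420782 203.2338655 ]
 [  0.           0.           1.        ]] 0.0039206031595552015
side [1163.24802988  530.68878494  729.97029378] [[399.15287747   0.         314.93760939]
 [  0.         399.15287747 203.1329098 ]
 [  0.           0.           1.        ]] -0.061277713555572204
```

View pics/top0.png

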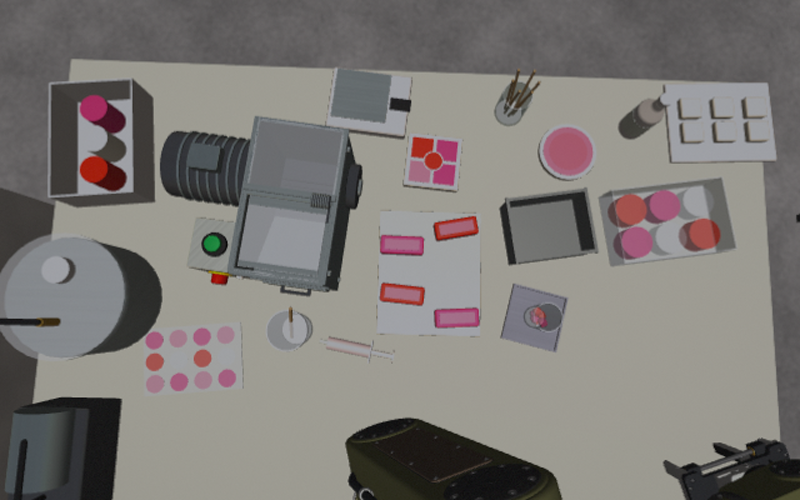

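View pics/side0.png

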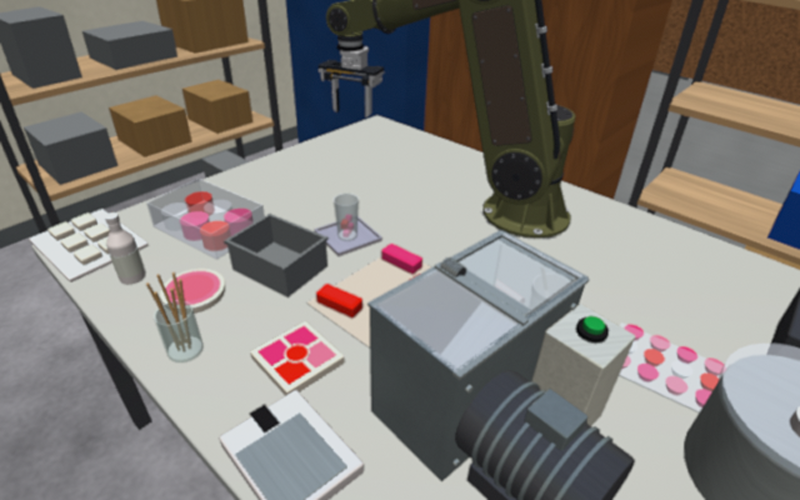

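Run:
```python
from h import *
c=load('top'); save(c,'gran.png',(140,80,300,245),4.5); save(c,'bars.png',(295,155,395,280),4.5); save(c,'tt.png',(390,140,485,290),4)
P=cloud(c)
hsv=cv2.cvtColor(c['color'],cv2.COLOR_RGB2HSV); 
z=P[:,:,2]
m=((z>24)&(z<45)&(hsv[:,:,1]>70)).astype(np.uint8)
m[:, :300]=0; m[:,390:]=0; m[:160]=0; m[275:]=0
n,l,st,ce=cv2.connectedComponentsWithStats(m)
for i in range(1,n):
    if st[i,4]<50: continue
    q=P[l==i]; r=cv2.minAreaRect(q[:,:2].astype(np.float32)); print('bar',st[i],ce[i],np.median(q[:,2]),q[:,:2].mean(0),r)
# top of granulator points
m=(abs(z-250)<4).astype(np.uint8); n,l,st,ce=cv2.connectedComponentsWithStats(m)
for i in range(1,n):
    if st[i,4]<100: continue
    q=P[l==i]; print('gr',st[i],np.median(q[:,2]),cv2.minAreaRect(q[:,:2].astype(np.float32)))
```

```text
bar [347 173  36  19 495] [364.38989899 182.2       ] 36.64180190864664 [631.8396384  -91.69047873] ((632.5709838867188, -92.14358520507812), (42.64642333984375, 99.04553985595703), 12.025321006774902)
bar [304 188  35  16 500] [321.156 195.702] 36.38452730651568 [588.90371472  32.08453608] ((589.7017822265625, 32.3635368347168), (98.89863586425781, 42.67998123168945), 89.31147766113281)
bar [304 227  36  17 498] [321.44578313 234.96787149] 36.61892053009872 [476.56003955  28.29086385] ((476.7853698730469, 28.443470001220703), (99.1960678100586, 41.173255920410156), 85.42926788330078)
bar [348 247  36  15 502] [365.10358566 254.03187251] 36.5370165483731 [426.09786315 -96.48530195] ((426.22662353515625, -97.85975646972656), (39.452308654785156, 99.56134796142578), 1.4401801824569702)
gr [ 182   93   98  137 8887] 250.18083139655187 ((638.3767700195312, 249.08566284179688), (183.14822387695312, 305.8083190917969), 83.6916732788086)
```

View pics/gran.png

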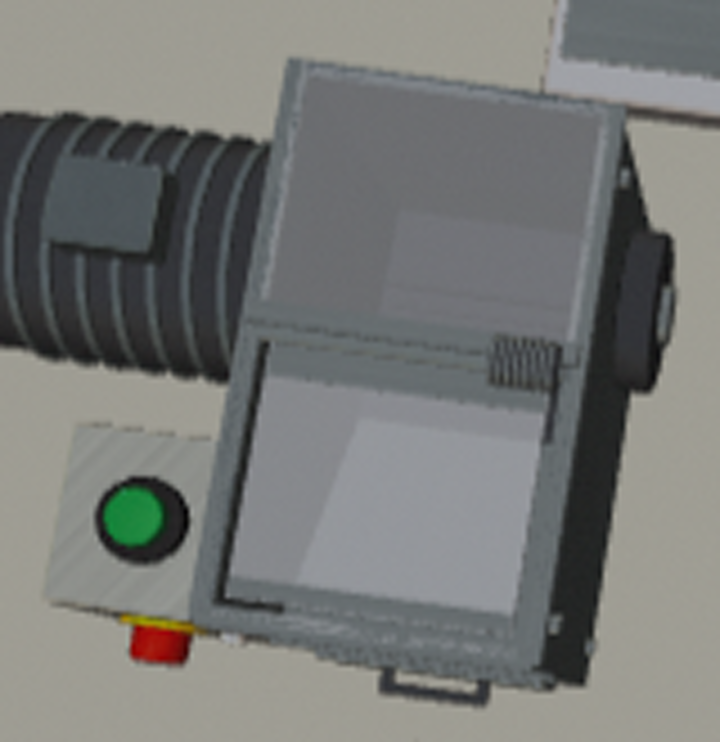

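View pics/bars.png

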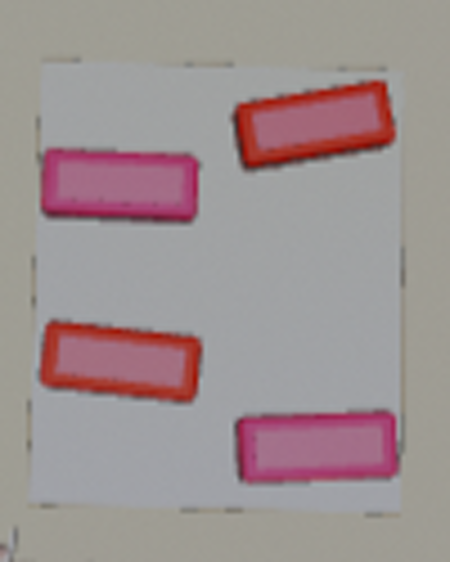

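View pics/tt.png

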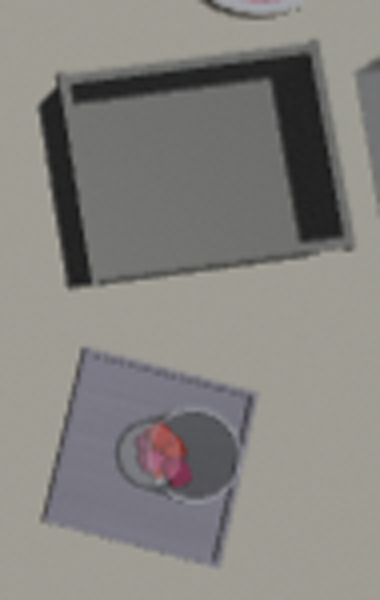

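Run:
```python
from h import *
c=load('top')
f=lambda pts,o,s,z: px(c,np.array(pts)/s+np.array(o),z)
g=f([(290,60),(623,105),(548,685),(192,622)],(140,80),4.5,250); print('corners',g.round(1))
print('mouth/hingeline', f([(262,340),(553,375),(218,605),(520,645)],(140,80),4.5,250).round(1))
b=f([(133,517)],(140,80),4.5,218)[0]; print('button',b)
xa=((g[0]-g[3])+(g[1]-g[2]));xa/=np.linalg.norm(xa); yaw=np.degrees(np.arctan2(xa[1],xa[0])); print('yaw x',yaw, np.linalg.norm(g-np.roll(g,1,0),axis=1))
ya=g[0]-g[1]+g[3]-g[2]; print('yaw y',np.degrees(np.arctan2(ya[1],ya[0]))-90)
for yw in(yaw,):
    cc=g.mean(0); A=np.array([[np.cos(np.radians(yw)),np.sin(np.radians(yw))],[-np.sin(np.radians(yw)),np.cos(np.radians(yw))]])
    print('centre',cc); 
    for nm,pt in(('button',b),*zip('hlrabcd',f([(262,340),(553,375),(218,605),(520,645)],(140,80),4.5,250))): print(nm,(A@(pt-cc)[:2]).round(1))
t=f([(62,75),(317,42),(352,247),(95,283)],(390,140),4,85); print('tub rim',t.round(1),t.mean(0),np.linalg.norm(t-np.roll(t,1,0),axis=1))
t=f([(85,348),(257,393),(217,565),(42,520)],(390,140),4,12); print('tray',t.round(1),t.mean(0),np.linalg.norm(t-np.roll(t,1,0),axis=1))
print('cup rim',f([(196,455)],(390,140),4,114),'foot',f([(150,455)],(390,140),4,6))
P=cloud(c);z=P[:,:,2]
q=P[(z>78)&(z<92)&(np.mgrid[0:400,0:640][1]>395)&(np.mgrid[0:400,0:640][1]<480)&(np.mgrid[0:400,0:640][0]<215)&(np.mgrid[0:400,0:640][0]>145)]
print('tub z',cv2.minAreaRect(q[:,:2].astype(np.float32)),len(q))
for (u,v) in [(130,100)]: print(P[v,u])
for n_,uv in dict(mix=(231,262),syr=(280,278),bud=(430,100)).items(): print(n_,P[uv[1],uv[0]])
```

```text
corners [[797.6 320.1 250. ]
 [779.1 143.  250. ]
 [470.1 169.2 250. ]
 [497.4 351.6 250. ]]
mouth/hingeline [[645.5 325.4 250. ]
 [631.6 173.7 250. ]
 [506.5 339.  250. ]
 [490.2 184.4 250. ]]
button [554.80703979 396.8597284  218.        ]
yaw x -5.409663754769893 [301.83233601 178.11451583 310.05339648 184.47260295]
yaw y -7.2640212512381055
centre [636.03811583 245.98066605 250.        ]
button [-95.1 142.5]
h [ 1.9 80. ]
l [  2.4 -72.4]
r [-137.8   80.4]
a [-139.4  -75.1]
tub rim [[ 693.  -199.9   85. ]
 [ 722.2 -379.8   85. ]
 [ 577.7 -401.7   85. ]
 [ 547.6 -222.9   85. ]] [ 635.1377522  -301.08277941   85.        ] [147.13722273 182.25365694 146.1769419  181.24248809]
tray [[ 507.7 -233.4   12. ]
 [ 478.3 -359.4   12. ]
 [ 354.2 -328.7   12. ]
 [ 383.  -202.3   12. ]] [ 430.83459581 -280.95408832   12.        ] [128.52645813 129.32856666 127.8606038  129.70222602]
cup rim [[ 431.92426994 -282.81654064  114.        ]] foot [[ 431.49948592 -282.38597952    6.        ]]
tub z ((636.01953125, -298.83282470703125), (149.3194580078125, 187.87440490722656), 9.274713516235352) 692
[867.06335832 612.97816928   1.57610547]
mix [397.01218782 261.38946743 124.14831973]
syr [352.94912965 141.73174418  25.12750919]
bud [ 9.00098277e+02 -2.94423855e+02 -6.81274160e-01]
```

```bash
cat >> h.py <<'E'
import json,os
def st(log=True):
    s=env.state()
    if log: open('log.jsonl','a').write(json.dumps({k:np.asarray(v).tolist() for k,v in s.items()})+'\n')
    return s
def Rt(yaw,a=0,head=None):
    """tool down, tool x at yaw(deg)"""
    return R.from_euler('xyz',[180,0,yaw],degrees=True)
def rel(p,Rtar,show=True):
    s=st(); p0=np.array(s['position']); R0=R.from_euler('xyz',s['ee_rot'],degrees=True)
    d=R0.inv().apply(np.array(p,float)-p0)/1000; w=(R0.inv()*Rtar).as_rotvec(degrees=True)/180
    print('row',np.r_[d,w].round(4).tolist(),'dist',round(np.linalg.norm(d)*1000,1),'ang',round(np.linalg.norm(w)*180,1))
def now():
    s=st(); print('t',round(s['time_s'],2),'pos',np.round(s['position'],1),'rot',np.round(s['ee_rot'],1),'j',np.round(s['joint_positions'],1),'F',np.round(s['ft_force'],1),'open',round(s['opening']*94,1))
def bars():
    c=cam('top'); P=cloud(c); hsv=cv2.cvtColor(c['color'],cv2.COLOR_RGB2HSV); z=P[:,:,2]
    m=((z>22)&(z<50)&(hsv[:,:,1]>70)).astype(np.uint8); m[:,:295]=0;m[:,400:]=0;m[:155]=0;m[285:]=0
    n,l,s_,ce=cv2.connectedComponentsWithStats(m)
    for i in range(1,n):
        if s_[i,4]<50: continue
        q=P[l==i]; (cx,cy),(w,h),a=cv2.minAreaRect(q[:,:2].astype(np.float32))
        if h>w: a+=90
        print('bar',s_[i,4],round(cx,1),round(cy,1),'w,h',round(w),round(h),'yaw',round(a,1),'z',round(float(np.median(q[:,2])),1))
E
python3 - <<'E'
from h import *
now(); rel((477,28.4,200),Rt(85.4))
E
```

```text
t 0.1 pos [ 179.1 -519.8  222. ] rot [-179.9   -0.    19. ] j [-74.8  17.2  87.2  -0.   75.7  -3.8] F [ 0.5 -0.3 -0.5] open 94.5
row [0.4602, -0.4212, 0.0224, -0.0003, -0.0002, -0.3688] dist 624.3 ang 66.4
```

Run:
```python
from h import *
c=load('side'); save(c,'sidegran.png',(280,180,500,400),3.6)
```

```text
(no output)
```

View pics/sidegran.png

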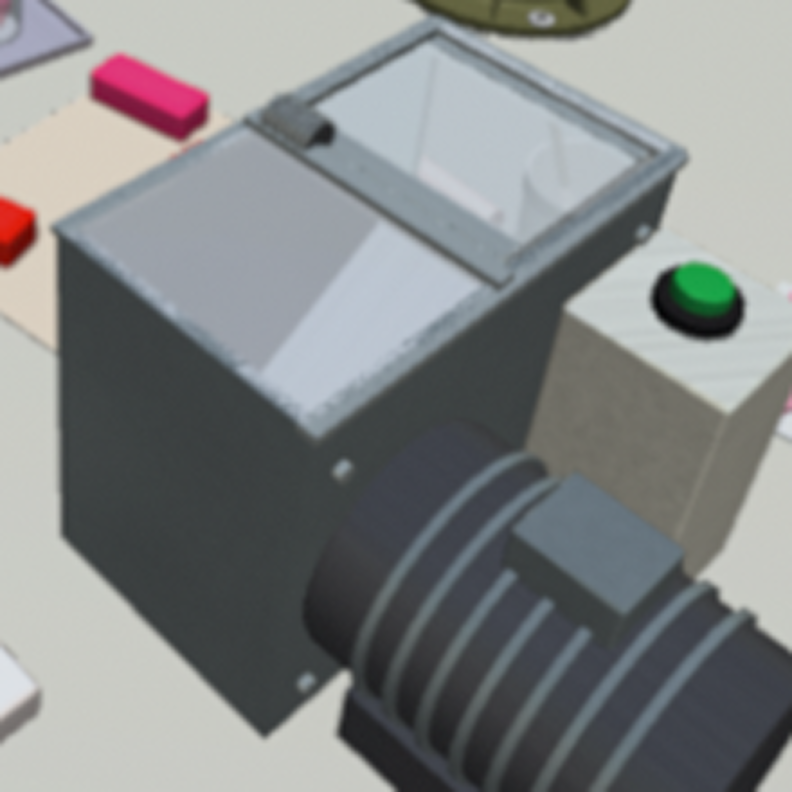

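Request:
send_rows:
  steps:
    - [0.46,-0.421,0.022,0,0,-0.369,0.3]
    - [0.46,-0.421,0.022,0,0,-0.369,0.3]
    - [0.46,-0.421,0.022,0,0,-0.369,0.3]
    - [0.46,-0.421,0.022,0,0,-0.369,0.3]
    - [0.46,-0.421,0.022,0,0,-0.369,0.3]
    - [0.46,-0.421,0.022,0,0,-0.369,0.3]
    - [0.46,-0.421,0.022,0,0,-0.369,0.3]
    - [0.46,-0.421,0.022,0,0,-0.369,0.3]
    - [0.46,-0.421,0.022,0,0,-0.369,0.3]
    - [0.46,-0.421,0.022,0,0,-0.369,0.3]
    - [0.46,-0.421,0.022,0,0,-0.369,0.3]
    - [0.46,-0.421,0.022,0,0,-0.369,0.3]
  force: 30

```text
time_s: 1.3
position: [466.0, 9.0, 201.2]
ee_rot: [180.0, 0.0, 85.4]
ft_force: [0.9, -0.6, -0.1]
opening: 0.699
```

Run:
```python
from h import *
now(); rel((477,28.4,60),Rt(85.4)); rel((477,28.4,24),Rt(85.4))
```

```text
t 1.3 pos [466.    9.  201.2] rot [180.    0.   85.4] j [ -3.4   7.6 101.8  -0.   70.6   1.2] F [ 0.9 -0.6 -0.1] open 65.7
row [0.0202, 0.0094, 0.1412, 0.0, 0.0, 0.0002] dist 142.9 ang 0.0
row [0.0202, 0.0094, 0.1772, 0.0, 0.0, 0.0002] dist 178.6 ang 0.0
```

Request:
send_rows:
  steps:
    - [0.02,0.0095,0.04,0,0,0,0.3]
    - [0.02,0.0095,0.09,0,0,0,0.3]
    - [0.02,0.0095,0.13,0,0,0,0.3]
    - [0.02,0.0095,0.13,0,0,0,0.3]
    - [0.02,0.0095,0.13,0,0,0,0.3]

```text
time_s: 1.8
position: [476.8, 26.0, 72.2]
ee_rot: [-180.0, 0.0, 85.4]
ft_force: [0.5, -0.0, 1.0]
opening: 0.698
```

Run:
```python
from h import *
now(); bars(); c=load('top'); save(c,'b1.png',(280,150,400,290),5); rel((477,28.4,24),Rt(85.4))
```

```text
t 1.8 pos [476.8  26.   72.2] rot [-180.     0.    85.4] j [ -1.3  19.1 107.    0.   54.    3.3] F [ 0.5 -0.   1. ] open 65.6
bar 495 632.6 -92.3 w,h 43 99 yaw 101.5 z 36.4
bar 334 591.4 32.5 w,h 42 98 yaw 91.5 z 36.6
bar 424 426.4 -106.1 w,h 39 83 yaw 91.5 z 36.8
row [0.0025, -0.0008, 0.0491, 0.0006, -0.0, 0.0001] dist 49.2 ang 0.1
```

View pics/b1.png

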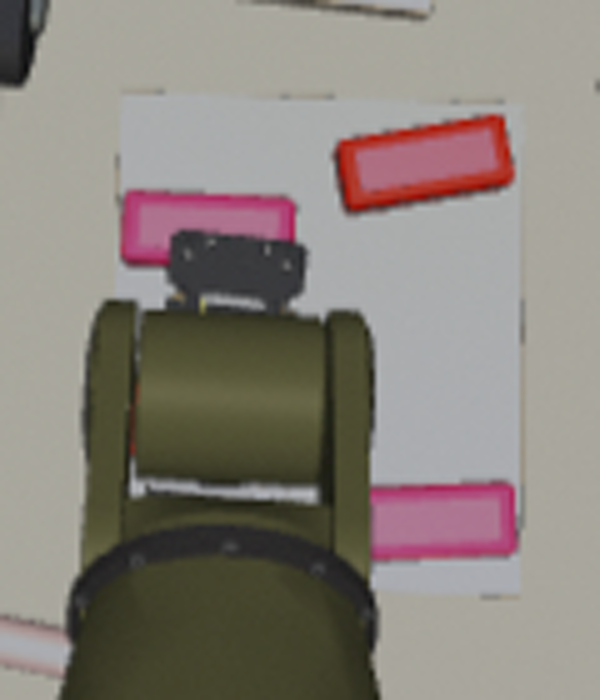

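Request:
send_rows:
  steps:
    - [0.002,0,0.03,0,0,0,0.3]
    - [0.002,0,0.048,0,0,0,0.3]
    - [0.002,0,0.048,0,0,0,0.3]
    - [0.002,0,0.048,0,0,0,0.7]
    - [0.002,0,0.048,0,0,0,0.7]
    - [0.002,0,0.048,0,0,0,0.7]
    - [0.002,0,0.048,0,0,0,0.7]
    - [0.002,0,0.048,0,0,0,0.7]

```text
time_s: 2.65
position: [477.3, 28.0, 24.4]
ee_rot: [179.9, -0.0, 85.4]
ft_force: [-2.6, -0.6, 8.3]
opening: 0.443
```

```bash
cat >> h.py <<'E'
GO=np.array([570.5,255.5]); GY=-6.3
def gl(x,y,z):
    a=np.radians(GY); c,s=np.cos(a),np.sin(a); return np.array([GO[0]+c*x-s*y,GO[1]+s*x+c*y,z])
def tog(p):
    a=np.radians(GY); c,s=np.cos(a),np.sin(a); d=np.asarray(p)[:2]-GO; return np.array([c*d[0]+s*d[1],-s*d[0]+c*d[1]])
E
python3 - <<'E'
from h import *
now(); rel((477,28,300),Rt(83.7)); rel(gl(-28,0,300),Rt(83.7))
E
```

```text
t 2.65 pos [477.3  28.   24.4] rot [179.9  -0.   85.4] j [ -1.   24.  108.2   0.   47.7   3.5] F [-2.6 -0.6  8.3] open 41.7
row [0.0, 0.0001, -0.2756, 0.0005, -0.0, 0.0096] dist 275.6 ang 1.7
row [0.2351, 0.0472, -0.2755, 0.0005, -0.0, 0.0096] dist 365.3 ang 1.7
```

Request:
send_rows:
  steps:
    - [0,0,-0.05,0,0,0,0.7]
    - [0,0,-0.1,0,0,0,0.7]
    - [0,0,-0.15,0,0,0,0.7]
    - [0,0,-0.2,0,0,0,0.7]
    - [0,0,-0.25,0,0,0,0.7]
    - [0,0,-0.275,0,0,0,0.7]
    - [0.235,0.047,-0.275,0,0,0.0096,0.7]
    - [0.235,0.047,-0.275,0,0,0.0096,0.7]
    - [0.235,0.047,-0.275,0,0,0.0096,0.7]
    - [0.235,0.047,-0.275,0,0,0.0096,0.7]
    - [0.235,0.047,-0.275,0,0,0.0096,0.7]
    - [0.235,0.047,-0.275,0,0,0.0096,0.7]

```text
time_s: 3.85
position: [542.1, 262.3, 297.2]
ee_rot: [-179.9, 0.0, 83.9]
ft_force: [-0.5, -0.0, -2.3]
opening: 0.445
```

Run:
```python
from h import *
now(); print(tog(env.state()['position'])); rel(gl(-28,0,300),Rt(83.7)); c=cam('side'); save(c,'s1.png',(280,150,500,350),3.6)
```

```text
t 3.85 pos [542.1 262.3 297.2] rot [-179.9    0.    83.9] j [22.3 21.7 71.3  0.  87.1 28.4] F [-0.5 -0.  -2.3] open 41.8
[-28.97942681   3.68944058]
row [-0.0037, 0.001, -0.0028, -0.0005, 0.0001, 0.0012] dist 4.8 ang 0.2
```

View pics/s1.png

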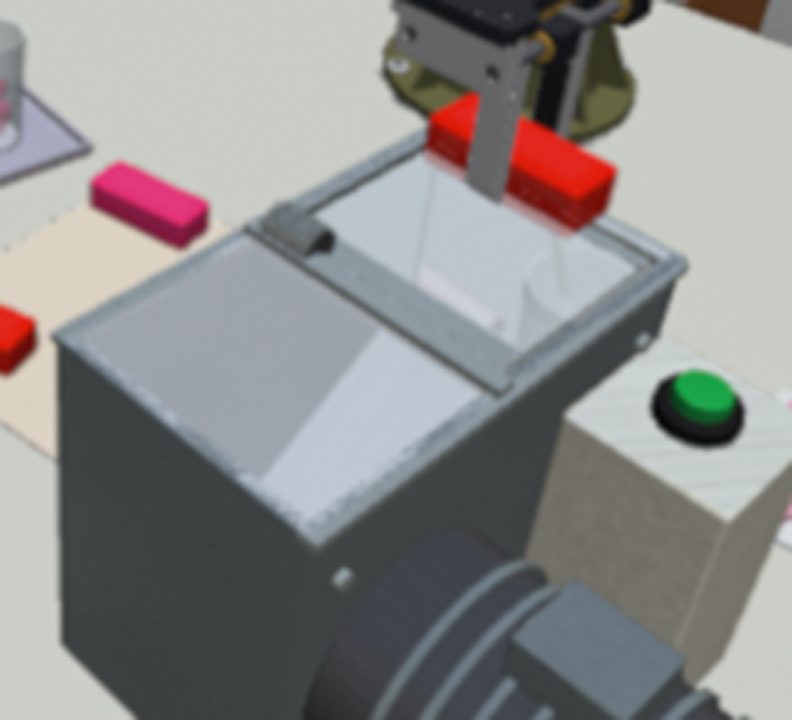

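Run:
```python
from h import *
c=load('side'); save(c,'s1b.png',(370,130,470,215),8)
P=cloud(c)
for u,v in [(488,190),(495,150),(505,110),(510,80),(440,85),(420,65),(400,30),(450,30),(480,60)]:
    U=280+u/3.6;V=150+v/3.6; p=P[int(round(V)),int(round(U))]; print((u,v),p.round(1),tog(p).round(1))
```

```text
(488, 190) [575.4 266.  290.4] [ 3.7 11. ]
(495, 150) [577.5 266.5 317. ] [ 5.8 11.7]
(505, 110) [577.3 265.9 340.9] [ 5.6 11.1]
(510, 80) [623.7 287.1 389.6] [49.4 37.3]
(440, 85) [ 86.9 -26.2  12.3] [-449.8 -333.1]
(420, 65) [ 98.8 -42.6  34.5] [-436.2 -348.1]
(400, 30) [619.6 223.2 388.9] [ 52.4 -26.7]
(450, 30) [630.  255.3 405.9] [59.1  6.3]
(480, 60) [624.8 270.  392.5] [52.4 20.4]
```

View pics/s1b.png

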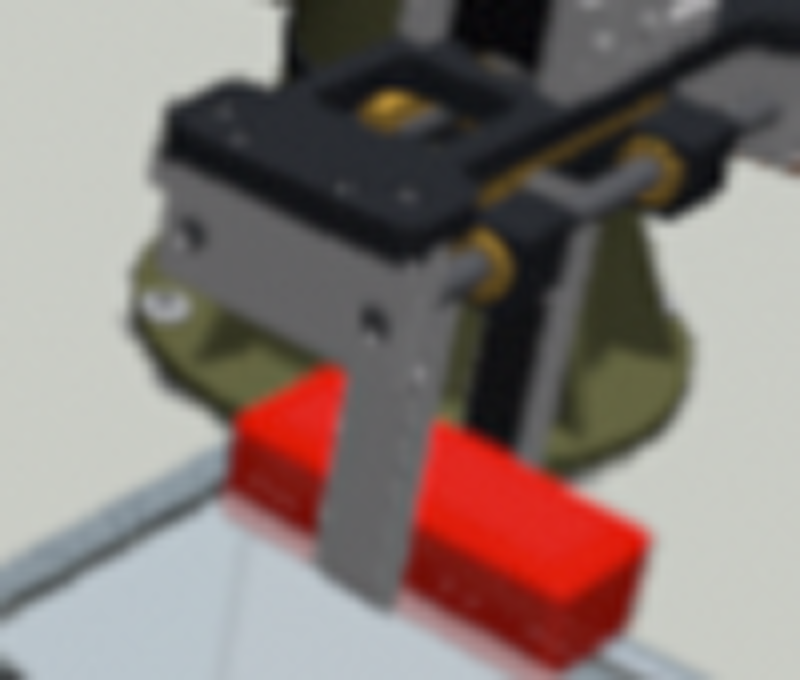

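Request:
send_rows:
  steps:
    - [-0.003,0.001,0.03,0,0,0,0.7]
    - [-0.003,0.001,0.055,0,0,0,0.7]
    - [-0.003,0.001,0.08,0,0,0,0.7]
    - [-0.003,0.001,0.08,0,0,0,0.7]

```text
time_s: 4.3
position: [541.7, 254.1, 216.0]
ee_rot: [-179.7, 0.1, 83.7]
ft_force: [-3.2, -0.7, 1.8]
opening: 0.443
```

Run:
```python
from h import *
now(); print(tog(env.state()['position']))
```

```text
t 4.3 pos [541.7 254.1 216. ] rot [-1.797e+02  1.000e-01  8.370e+01] j [21.6 23.8 79.1  0.  77.4 28. ] F [-3.2 -0.7  1.8] open 41.6
[-28.44278697  -4.53814228]
```

Request:
send_rows:
  steps:
    - [0.004,0,0.01,0,0,0,0.7]
    - [0.004,0,0.02,0,0,0,0.7]
    - [0.004,0,0.02,0,0,0,0.7]

```text
time_s: 4.6
position: [543.0, 259.4, 197.5]
ee_rot: [-179.9, 0.0, 83.7]
ft_force: [-3.6, 0.4, 1.6]
opening: 0.444
```

Request:
send_rows:
  steps:
    - [0,0,0.008,0,0,0,0.7]
    - [0,0,0.016,0,0,0,0.7]
    - [0,0,0.016,0,0,0,0.7]

```text
time_s: 4.9
position: [542.9, 259.3, 181.0]
ee_rot: [-179.9, 0.0, 83.7]
ft_force: [-4.5, 0.8, -0.6]
opening: 0.443
```

Run:
```python
from h import *
now(); print(tog(env.state()['position'])); c=cam('side'); save(c,'s2.png',(340,100,500,220),5)
```

```text
t 4.9 pos [542.9 259.3 181. ] rot [-179.9    0.    83.7] j [22.  25.8 81.   0.  73.3 28.3] F [-4.5  0.8 -0.6] open 41.6
[-27.82371974   0.74809567]
```

View pics/s2.png

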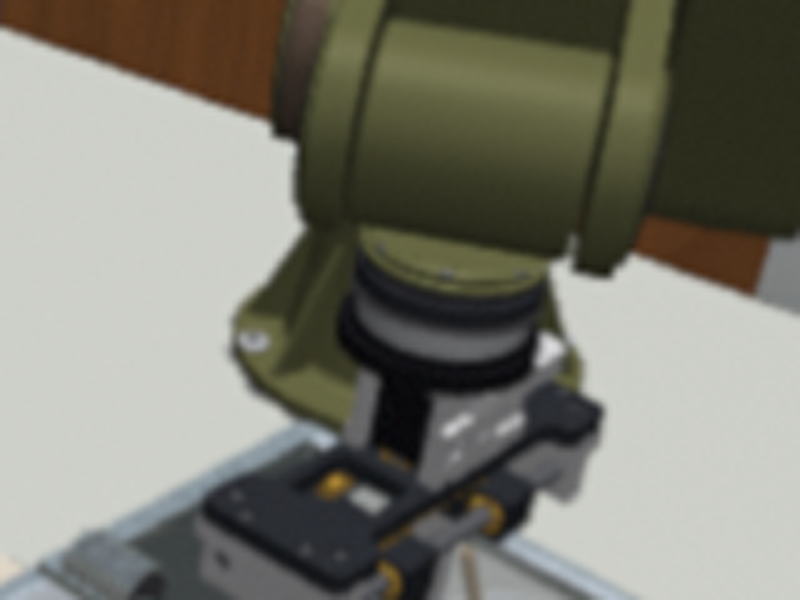

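Request:
send_rows:
  steps:
    - [0,0.002,0.003,0,0,0,0.7]
    - [0,0.008,0.003,0,0,0,0.36]
    - [0,0.012,0.003,0,0,0,0.36]
    - [0,0.012,0.003,0,0,0,0.36]
    - [0,0.012,0.003,0,0,0,0.36]

```text
time_s: 5.45
position: [555.2, 258.1, 179.1]
ee_rot: [-179.9, 0.0, 83.7]
ft_force: [-7.3, 0.4, 0.6]
opening: 0.643
```

Run:
```python
from h import *
now(); print(tog(env.state()['position'])); c=cam('side'); save(c,'s3.png',(300,150,500,300),4);c=cam('top'); save(c,'t3.png',(140,80,340,245),4)
```

```text
t 5.45 pos [555.2 258.1 179.1] rot [-179.9    0.    83.7] j [21.5 27.2 79.3  0.  73.6 27.8] F [-7.3  0.4  0.6] open 60.5
[-15.5191044    0.86544755]
```

View pics/s3.png

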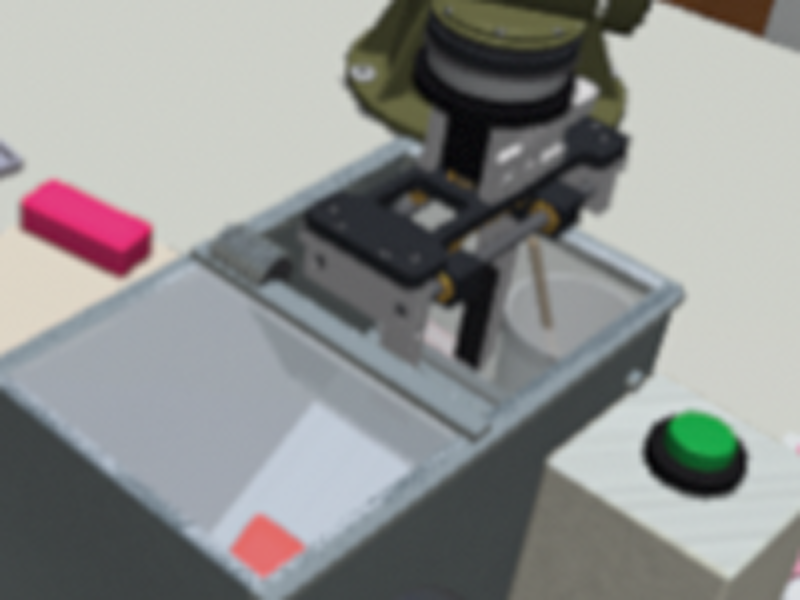

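Request:
send_rows:
  steps:
    - [0,-0.005,-0.05,0,0,0,0.36]
    - [0,-0.01,-0.1,0,0,0,0.36]
    - [0,-0.01,-0.13,0,0,0,0.3]
    - [0,-0.01,-0.13,0,0,0,0.3]

```text
time_s: 5.95
position: [546.7, 259.4, 314.7]
ee_rot: [179.5, -0.2, 83.7]
ft_force: [-0.3, -0.9, -0.5]
opening: 0.699
```

Run:
```python
from h import *
now(); bars(); c=load('top'); save(c,'t4.png',(140,80,400,290),3); rel((590,32.4,300),Rt(89.5)); rel((590,32.4,24),Rt(89.5))
```

```text
t 5.95 pos [546.7 259.4 314.7] rot [179.5  -0.2  83.7] j [21.9 21.4 69.5 -0.  88.6 28.2] F [-0.3 -0.9 -0.5] open 65.7
bar 492 632.7 -92.7 w,h 42 100 yaw 100.4 z 36.4
bar 500 589.6 32.4 w,h 99 42 yaw 89.5 z 36.4
bar 508 426.2 -97.6 w,h 39 99 yaw 91.5 z 36.6
row [-0.2207, 0.0684, 0.0113, 0.0015, -0.0006, -0.0323] dist 231.3 ang 5.8
row [-0.2212, 0.0672, 0.2873, 0.0015, -0.0006, -0.0323] dist 368.8 ang 5.8
```

View pics/t4.png

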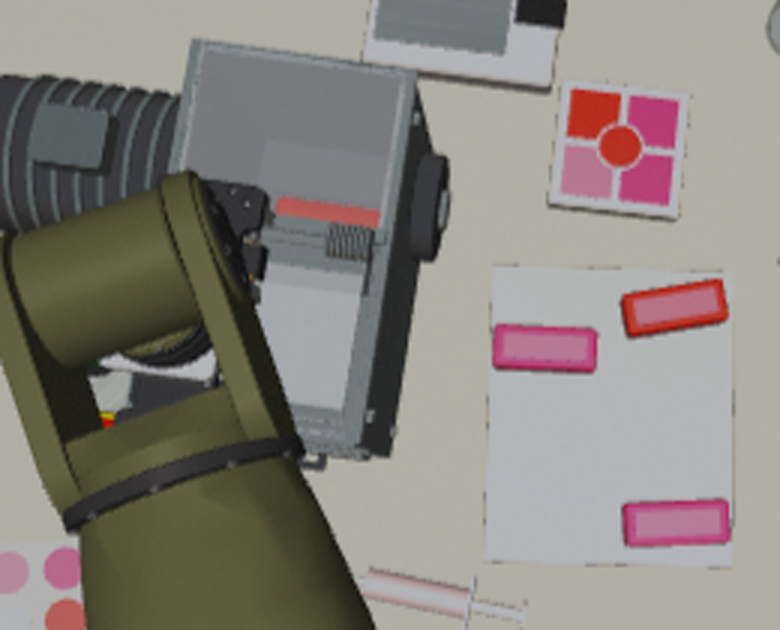

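Request:
send_rows:
  steps:
    - [-0.05,0.015,0,0,0,-0.008,0.3]
    - [-0.1,0.031,0,0,0,-0.016,0.3]
    - [-0.146,0.046,0,0,0,-0.024,0.3]
    - [-0.195,0.06,0.03,0,0,-0.032,0.3]
    - [-0.221,0.067,0.06,0,0,-0.032,0.3]
    - [-0.221,0.067,0.11,0,0,-0.032,0.3]
    - [-0.221,0.067,0.16,0,0,-0.032,0.3]
    - [-0.221,0.067,0.2,0,0,-0.032,0.3]
    - [-0.221,0.067,0.225,0,0,-0.032,0.3]
    - [-0.221,0.067,0.225,0,0,-0.032,0.3]
    - [-0.221,0.067,0.225,0,0,-0.032,0.3]

```text
time_s: 7.1
position: [587.7, 32.0, 84.3]
ee_rot: [-180.0, 0.0, 89.5]
ft_force: [0.3, 0.5, 1.0]
opening: 0.699
```

Run:
```python
from h import *
now(); rel((590,32.4,24),Rt(89.5))
```

```text
t 7.1 pos [587.7  32.   84.3] rot [-180.     0.    89.5] j [-0.4 30.3 88.2 -0.  61.5  0.1] F [0.3 0.5 1. ] open 65.7
row [0.0004, 0.0023, 0.0603, -0.0002, 0.0, -0.0003] dist 60.3 ang 0.1
```

Request:
send_rows:
  steps:
    - [0,0.002,0.04,0,0,0,0.3]
    - [0,0.002,0.06,0,0,0,0.3]
    - [0,0.002,0.06,0,0,0,0.3]
    - [0,0.002,0.06,0,0,0,0.7]
    - [0,0.002,0.06,0,0,0,0.7]
    - [0,0.002,0.06,0,0,0,0.7]
    - [0,0.002,0.06,0,0,0,0.7]

```text
time_s: 7.8
position: [590.4, 32.2, 25.7]
ee_rot: [179.9, -0.0, 89.5]
ft_force: [-1.2, -0.2, 6.1]
opening: 0.448
```

Run:
```python
from h import *
now(); rel((590,32.4,300),Rt(89.5)); rel(gl(-28,0,300),Rt(83.7))
```

```text
t 7.8 pos [590.4  32.2  25.7] rot [179.9  -0.   89.5] j [-0.4 35.3 89.4  0.  55.2  0.1] F [-1.2 -0.2  6.1] open 42.1
row [0.0002, 0.0002, -0.2743, 0.0006, -0.0, -0.0002] dist 274.3 ang 0.1
row [0.226, -0.0493, -0.2744, 0.0006, -0.0, 0.032] dist 358.9 ang 5.8
```

Request:
send_rows:
  steps:
    - [0,0,-0.05,0,0,0,0.7]
    - [0,0,-0.1,0,0,0,0.7]
    - [0,0,-0.15,0,0,0,0.7]
    - [0,0,-0.2,0,0,0,0.7]
    - [0,0,-0.25,0,0,0,0.7]
    - [0.01,0,-0.275,0,0,0.006,0.7]
    - [0.058,-0.012,-0.275,0,0,0.012,0.7]
    - [0.105,-0.023,-0.275,0,0,0.018,0.7]
    - [0.15,-0.033,-0.275,0,0,0.026,0.7]
    - [0.195,-0.043,-0.275,0,0,0.032,0.7]
    - [0.226,-0.049,-0.275,0,0,0.032,0.7]
    - [0.226,-0.049,-0.275,0,0,0.032,0.7]

```text
time_s: 9.0
position: [541.5, 262.0, 299.2]
ee_rot: [-180.0, -0.0, 83.9]
ft_force: [-0.1, -0.4, -2.7]
opening: 0.444
```

Run:
```python
from h import *
now(); print(tog(env.state()['position'])); rel(gl(-28,0,300),Rt(83.7)); rel(gl(-28,0,180),Rt(83.7))
```

```text
t 9.0 pos [541.5 262.  299.2] rot [-180.    -0.    83.9] j [22.3 21.5 71.3  0.  87.2 28.4] F [-0.1 -0.4 -2.7] open 41.7
[-29.54803056   3.29065636]
row [-0.0033, 0.0015, -0.0008, -0.0002, -0.0001, 0.0013] dist 3.7 ang 0.2
row [-0.0033, 0.0016, 0.1192, -0.0002, -0.0001, 0.0013] dist 119.3 ang 0.2
```

Request:
send_rows:
  steps:
    - [0,0.001,0.03,0,0,0,0.7]
    - [0,0.001,0.06,0,0,0,0.7]
    - [0,0.001,0.08,0,0,0,0.7]
    - [0,0.001,0.09,0,0,0,0.7]
    - [0,0.001,0.1,0,0,0,0.7]
    - [0,0.001,0.108,0,0,0,0.7]
    - [0,0.001,0.115,0,0,0,0.7]
    - [0,0.001,0.119,0,0,0,0.7]
    - [0,0.001,0.119,0,0,0,0.7]

```text
time_s: 9.9
position: [543.6, 258.5, 179.9]
ee_rot: [-180.0, 0.0, 83.7]
ft_force: [-4.5, 0.1, -1.2]
opening: 0.44
```

Run:
```python
from h import *
now(); print(tog(env.state()['position'])); bars()
```

```text
t 9.9 pos [543.6 258.5 179.9] rot [-180.     0.    83.7] j [21.9 25.8 81.1  0.  73.1 28.2] F [-4.5  0.1 -1.2] open 41.4
[-2.70550350e+01  9.19183602e-03]
bar 495 632.9 -92.5 w,h 42 100 yaw 101.0 z 36.3
bar 505 426.2 -98.3 w,h 39 100 yaw 91.5 z 36.4
```

Request:
send_rows:
  steps:
    - [0,0.001,0.002,0,0,0,0.7]
    - [0,0.007,0.002,0,0,0,0.36]
    - [0,0.011,0.002,0,0,0,0.36]
    - [0,0.011,0.002,0,0,0,0.36]
    - [0,0.011,0.002,0,0,0,0.36]

```text
time_s: 10.45
position: [554.7, 257.3, 178.2]
ee_rot: [-180.0, 0.0, 83.7]
ft_force: [-6.2, 0.7, 1.1]
opening: 0.638
```

Run:
```python
from h import *
now(); print(tog(env.state()['position'])); c=cam('side'); save(c,'s5.png',(300,150,500,300),4)
```

```text
t 10.45 pos [554.7 257.3 178.2] rot [-180.     0.    83.7] j [21.4 27.1 79.5  0.  73.5 27.7] F [-6.2  0.7  1.1] open 60.0
[-15.88394671   0.04218476]
```

View pics/s5.png

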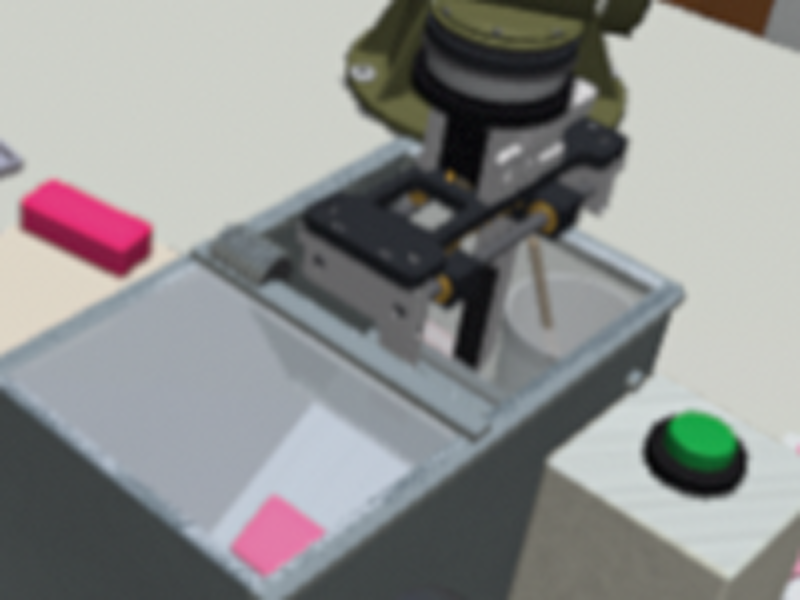

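Request:
send_rows:
  steps:
    - [0,-0.005,-0.05,0,0,0,0.36]
    - [0,-0.01,-0.1,0,0,0,0.36]
    - [0,-0.01,-0.13,0,0,0,0.3]
    - [0,-0.01,-0.13,0,0,0,0.3]
    - [0,-0.01,-0.13,0,0,0,0.3]

```text
time_s: 11.0
position: [545.2, 258.3, 308.3]
ee_rot: [179.9, -0.0, 83.7]
ft_force: [-0.4, -0.3, -0.4]
opening: 0.704
```

Run:
```python
from h import *
now(); bars(); c=load('top'); save(c,'t6.png',(140,80,400,290),3); rel((632.7,-92.5,300),Rt(101)); rel((632.7,-92.5,24),Rt(101))
```

```text
t 11.0 pos [545.2 258.3 308.3] rot [179.9  -0.   83.7] j [21.9 21.5 70.1 -0.  88.3 28.2] F [-0.4 -0.3 -0.4] open 66.2
bar 494 632.9 -92.2 w,h 43 99 yaw 101.2 z 36.5
bar 508 426.2 -97.9 w,h 39 100 yaw 91.5 z 36.5
row [-0.3389, 0.1258, 0.0073, -0.0003, 0.0002, -0.0962] dist 361.6 ang 17.3
row [-0.3387, 0.126, 0.2833, -0.0003, 0.0002, -0.0962] dist 459.2 ang 17.3
```

View pics/t6.png

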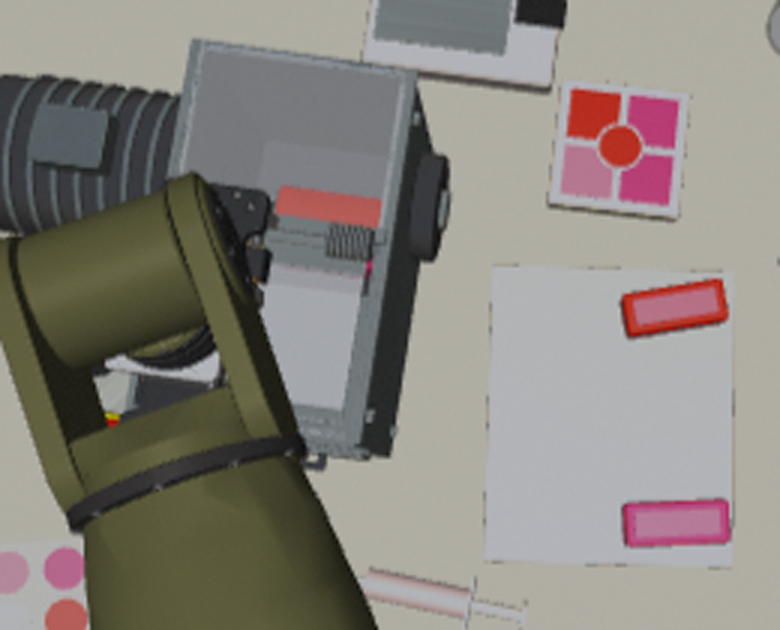

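Request:
send_rows:
  steps:
    - [-0.047,0.017,0,0,0,-0.013,0.3]
    - [-0.093,0.035,0,0,0,-0.027,0.3]
    - [-0.14,0.052,0,0,0,-0.04,0.3]
    - [-0.187,0.07,0,0,0,-0.053,0.3]
    - [-0.234,0.087,0,0,0,-0.066,0.3]
    - [-0.28,0.104,0.01,0,0,-0.08,0.3]
    - [-0.32,0.119,0.03,0,0,-0.09,0.3]
    - [-0.339,0.126,0.07,0,0,-0.096,0.3]
    - [-0.339,0.126,0.12,0,0,-0.096,0.3]
    - [-0.339,0.126,0.17,0,0,-0.096,0.3]
    - [-0.339,0.126,0.21,0,0,-0.096,0.3]
    - [-0.339,0.126,0.225,0,0,-0.096,0.3]

```text
time_s: 12.25
position: [630.4, -92.1, 77.5]
ee_rot: [-179.6, -0.2, 101.0]
ft_force: [0.0, 0.4, -0.9]
opening: 0.699
```

Run:
```python
from h import *
c=load('top')
for z in(30,60,90):
  for uv in [(278,187),(330,220),(368,268)]:
    print(z,uv,tog(px(c,np.array(uv)/3+[140,80],z)[0]).round())
now(); cam('top'); save(load('top'),'t7.png',(140,80,300,230),5); rel((632.7,-92.3,24),Rt(101))
```

```text
30 (278, 187) [163.  57.]
30 (330, 220) [138.   2.]
30 (368, 268) [ 97. -42.]
60 (278, 187) [156.  49.]
60 (330, 220) [132.  -4.]
60 (368, 268) [ 91. -46.]
90 (278, 187) [149.  42.]
90 (330, 220) [125. -10.]
90 (368, 268) [ 85. -51.]
t 12.25 pos [630.4 -92.1  77.5] rot [-179.6   -0.2  101. ] j [-11.6  36.5  79.2  -0.   64.8 -22.6] F [ 0.   0.4 -0.9] open 65.7
row [-0.0008, 0.0024, 0.0536, -0.0023, -0.0009, -0.0001] dist 53.7 ang 0.4
```

View pics/t7.png

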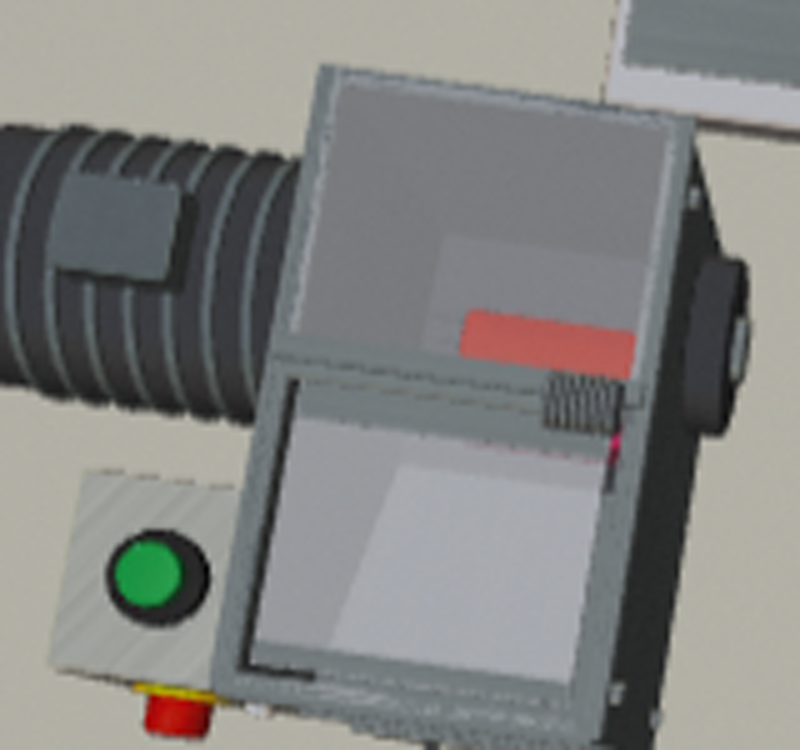

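Request:
send_rows:
  steps:
    - [0,0.002,0.03,0,0,0,0.3]
    - [0,0.002,0.053,0,0,0,0.3]
    - [0,0.002,0.053,0,0,0,0.3]
    - [0,0.002,0.053,0,0,0,0.7]
    - [0,0.002,0.053,0,0,0,0.7]
    - [0,0.002,0.053,0,0,0,0.7]
    - [0,0.002,0.053,0,0,0,0.7]

```text
time_s: 13.0
position: [635.5, -92.1, 31.8]
ee_rot: [179.9, 0.0, 101.0]
ft_force: [-0.4, 0.2, 6.9]
opening: 0.443
```

Run:
```python
from h import *
now(); rel((632,-92,300),Rt(101)); rel(gl(-28,0,300),Rt(83.7))
```

```text
t 13.0 pos [635.5 -92.1  31.8] rot [179.9   0.  101. ] j [-11.5  40.2  79.9  -0.   59.8 -22.5] F [-0.4  0.2  6.9] open 41.7
row [0.0005, -0.0029, -0.2682, 0.0006, 0.0003, -0.0001] dist 268.3 ang 0.1
row [0.3617, -0.0238, -0.2686, 0.0006, 0.0002, 0.096] dist 451.1 ang 17.3
```

Request:
send_rows:
  steps:
    - [0,0,-0.05,0,0,0,0.7]
    - [0,0,-0.1,0,0,0,0.7]
    - [0,0,-0.15,0,0,0,0.7]
    - [0,0,-0.2,0,0,0.01,0.7]
    - [0.02,0,-0.24,0,0,0.02,0.7]
    - [0.065,-0.004,-0.27,0,0,0.03,0.7]
    - [0.115,-0.007,-0.27,0,0,0.045,0.7]
    - [0.165,-0.01,-0.27,0,0,0.06,0.7]
    - [0.215,-0.014,-0.27,0,0,0.075,0.7]
    - [0.265,-0.017,-0.27,0,0,0.085,0.7]
    - [0.315,-0.021,-0.27,0,0,0.096,0.7]
    - [0.362,-0.024,-0.27,0,0,0.096,0.7]

```text
time_s: 14.2
position: [541.6, 259.4, 300.7]
ee_rot: [180.0, -0.0, 83.6]
ft_force: [0.1, -0.6, -0.9]
opening: 0.444
```

Run:
```python
from h import *
now(); print(tog(env.state()['position'])); rel(gl(-28,0,300),Rt(83.7)); rel(gl(-28,0,180),Rt(83.7))
```

```text
t 14.2 pos [541.6 259.4 300.7] rot [180.   -0.   83.6] j [22.1 21.3 71.4  0.  87.3 28.5] F [ 0.1 -0.6 -0.9] open 41.7
[-29.14772956   0.6651555 ]
row [-0.0007, 0.0011, 0.0007, 0.0001, -0.0001, -0.0004] dist 1.5 ang 0.1
row [-0.0007, 0.0011, 0.1207, 0.0001, -0.0001, -0.0004] dist 120.7 ang 0.1
```

Request:
send_rows:
  steps:
    - [0,0.001,0.03,0,0,0,0.7]
    - [0,0.001,0.06,0,0,0,0.7]
    - [0,0.001,0.08,0,0,0,0.7]
    - [0,0.001,0.09,0,0,0,0.7]
    - [0,0.001,0.1,0,0,0,0.7]
    - [0,0.001,0.108,0,0,0,0.7]
    - [0,0.001,0.115,0,0,0,0.7]
    - [0,0.001,0.118,0,0,0,0.7]
    - [0,0.001,0.12,0,0,0,0.7]

```text
time_s: 15.1
position: [543.7, 257.5, 180.3]
ee_rot: [-180.0, -0.0, 83.7]
ft_force: [-2.5, -0.0, 1.0]
opening: 0.447
```

Run:
```python
from h import *
now(); print(tog(env.state()['position'])); bars()
```

```text
t 15.1 pos [543.7 257.5 180.3] rot [-180.    -0.    83.7] j [21.9 25.7 81.2  0.  73.1 28.1] F [-2.5 -0.   1. ] open 42.0
[-26.88509369  -1.00539648]
bar 508 426.2 -98.0 w,h 39 100 yaw 91.5 z 36.7
```

Request:
send_rows:
  steps:
    - [0,0.001,0.002,0,0,0,0.7]
    - [0,0.007,0.002,0,0,0,0.36]
    - [0,0.011,0.002,0,0,0,0.36]
    - [0,0.011,0.002,0,0,0,0.36]
    - [0,0.011,0.002,0,0,0,0.36]

```text
time_s: 15.65
position: [554.6, 256.2, 178.1]
ee_rot: [-179.9, 0.0, 83.7]
ft_force: [-6.5, 0.1, 1.3]
opening: 0.639
```

Run:
```python
from h import *
now(); print(tog(env.state()['position'])); c=cam('side'); save(c,'s8.png',(300,150,500,300),4)
```

```text
t 15.65 pos [554.6 256.2 178.1] rot [-179.9    0.    83.7] j [21.4 27.1 79.6  0.  73.4 27.7] F [-6.5  0.1  1.3] open 60.1
[-15.8870246   -1.03402095]
```

View pics/s8.png

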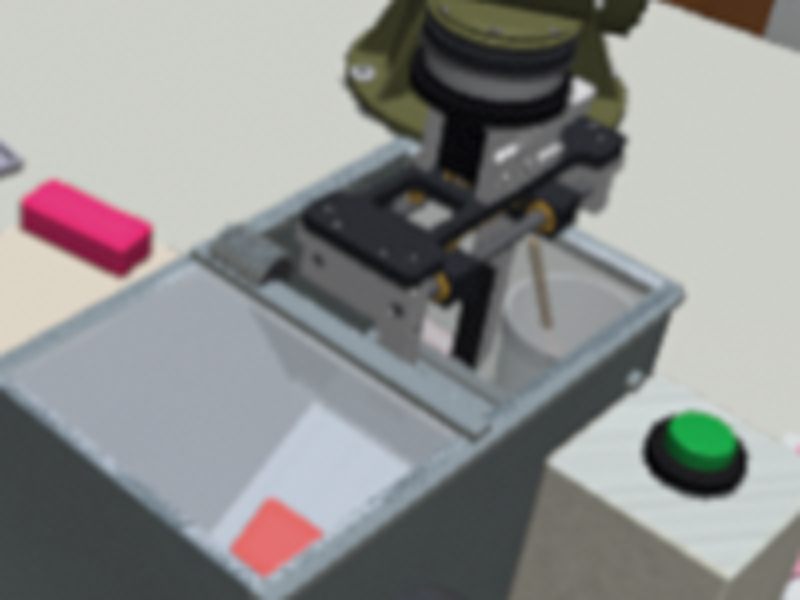

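Third bar is in (red patch at (275,540), no bar between the fingers). On to the last bar.

Request:
send_rows:
  steps:
    - [0,-0.005,-0.05,0,0,0,0.36]
    - [0,-0.01,-0.1,0,0,0,0.36]
    - [0,-0.01,-0.13,0,0,0,0.3]
    - [0,-0.01,-0.13,0,0,0,0.3]
    - [0,-0.01,-0.13,0,0,0,0.3]

```text
time_s: 16.2
position: [545.1, 257.2, 308.2]
ee_rot: [179.9, -0.0, 83.7]
ft_force: [0.7, -0.2, -0.6]
opening: 0.702
```

Run:
```python
from h import *
now(); bars(); c=load('top'); save(c,'t9.png',(140,80,400,290),3); rel((426.5,-97.8,300),Rt(91.5)); rel((426.5,-97.8,24),Rt(91.5))
```

```text
t 16.2 pos [545.1 257.2 308.2] rot [179.9  -0.   83.7] j [21.8 21.5 70.2 -0.  88.2 28.1] F [ 0.7 -0.2 -0.6] open 66.0
bar 508 426.2 -97.5 w,h 39 99 yaw 91.5 z 36.5
row [-0.3658, -0.0785, 0.0074, -0.0003, 0.0002, -0.0434] dist 374.2 ang 7.8
row [-0.3656, -0.0783, 0.2834, -0.0003, 0.0002, -0.0434] dist 469.1 ang 7.8
```

View pics/t9.png

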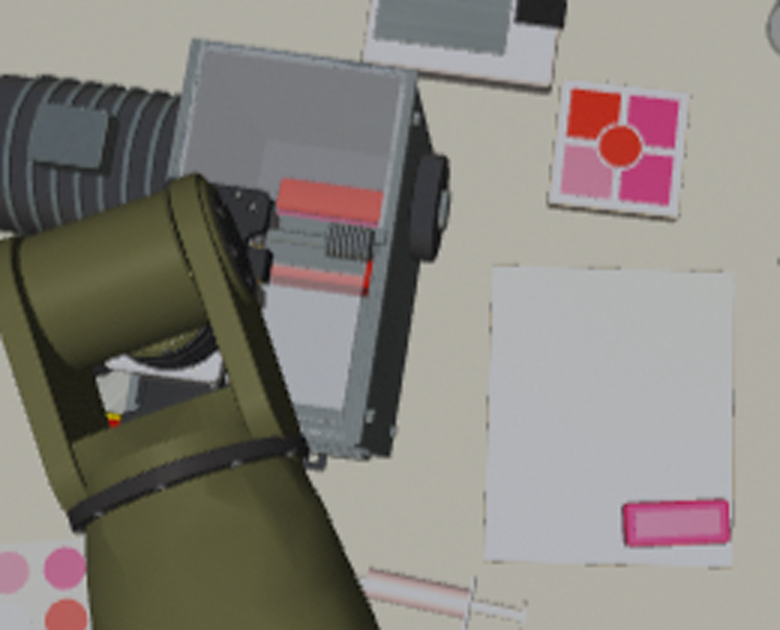

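Request:
send_rows:
  steps:
    - [-0.048,-0.01,0,0,0,-0.006,0.3]
    - [-0.096,-0.02,0,0,0,-0.011,0.3]
    - [-0.144,-0.031,0,0,0,-0.017,0.3]
    - [-0.192,-0.041,0,0,0,-0.023,0.3]
    - [-0.24,-0.051,0,0,0,-0.029,0.3]
    - [-0.288,-0.062,0.01,0,0,-0.034,0.3]
    - [-0.334,-0.072,0.03,0,0,-0.04,0.3]
    - [-0.366,-0.0785,0.06,0,0,-0.0434,0.3]
    - [-0.366,-0.0785,0.11,0,0,-0.0434,0.3]
    - [-0.366,-0.0785,0.16,0,0,-0.0434,0.3]
    - [-0.366,-0.0785,0.2,0,0,-0.0434,0.3]
    - [-0.366,-0.0785,0.21,0,0,-0.0434,0.3]

```text
time_s: 17.45
position: [423.9, -97.2, 93.9]
ee_rot: [-179.6, -0.1, 91.5]
ft_force: [-0.6, -0.7, 0.6]
opening: 0.7
```

Request:
send_rows:
  steps:
    - [0,0,0,0,0,0,0.3]
    - [0,0,0,0,0,0,0.3]

```text
time_s: 17.65
position: [427.2, -98.1, 99.6]
ee_rot: [179.9, 0.0, 91.5]
ft_force: [-0.9, -0.1, 0.7]
opening: 0.7
```

Run:
```python
from h import *
now(); rel((426.5,-97.8,24),Rt(91.5))
```

```text
t 17.65 pos [427.2 -98.1  99.6] rot [179.9   0.   91.5] j [-17.7  11.9 111.9  -0.   56.1 -19.2] F [-0.9 -0.1  0.7] open 65.8
row [0.0003, -0.0008, 0.0756, 0.0005, 0.0002, 0.0001] dist 75.6 ang 0.1
```

Request:
send_rows:
  steps:
    - [0,-0.001,0.04,0,0,0,0.3]
    - [0,-0.001,0.074,0,0,0,0.3]
    - [0,-0.001,0.074,0,0,0,0.3]
    - [0,-0.001,0.074,0,0,0,0.7]
    - [0,-0.001,0.074,0,0,0,0.7]
    - [0,-0.001,0.074,0,0,0,0.7]
    - [0,-0.001,0.074,0,0,0,0.7]

```text
time_s: 18.35
position: [426.2, -98.0, 25.7]
ee_rot: [179.9, 0.0, 91.5]
ft_force: [-1.4, 1.5, 10.7]
opening: 0.443
```

Run:
```python
from h import *
now(); rel((426.5,-97.8,300),Rt(91.5)); rel(gl(-28,0,300),Rt(83.7))
```

```text
t 18.35 pos [426.2 -98.   25.7] rot [179.9   0.   91.5] j [-17.8  19.7 114.5  -0.   45.7 -19.3] F [-1.4  1.5 10.7] open 41.6
row [0.0, 0.0009, -0.2743, 0.0006, 0.0002, 0.0001] dist 274.3 ang 0.1
row [0.3532, 0.1265, -0.2743, 0.0006, 0.0002, 0.0435] dist 464.8 ang 7.8
```

Request:
send_rows:
  steps:
    - [0,0,-0.05,0,0,0,0.7]
    - [0,0,-0.1,0,0,0,0.7]
    - [0,0,-0.15,0,0,0,0.7]
    - [0.01,0.004,-0.195,0,0,0.005,0.7]
    - [0.03,0.011,-0.235,0,0,0.01,0.7]
    - [0.07,0.025,-0.26,0,0,0.015,0.7]
    - [0.115,0.041,-0.275,0,0,0.02,0.7]
    - [0.162,0.058,-0.275,0,0,0.025,0.7]
    - [0.21,0.075,-0.275,0,0,0.03,0.7]
    - [0.257,0.092,-0.275,0,0,0.037,0.7]
    - [0.305,0.109,-0.275,0,0,0.0435,0.7]
    - [0.353,0.1265,-0.275,0,0,0.0435,0.7]

```text
time_s: 19.55
position: [541.5, 257.7, 299.8]
ee_rot: [180.0, -0.0, 83.7]
ft_force: [0.9, -0.1, -2.0]
opening: 0.451
```

Request:
send_rows:
  steps:
    - [0,0,0,0,0,0,0.7]
    - [0,0,0,0,0,0,0.7]

```text
time_s: 19.75
position: [541.3, 256.2, 298.8]
ee_rot: [-179.9, 0.0, 83.8]
ft_force: [-0.8, -0.3, -1.4]
opening: 0.446
```

Run:
```python
from h import *
now(); print(tog(env.state()['position'])); rel(gl(-28,0,300),Rt(83.7)); rel(gl(-28,0,180),Rt(83.7))
```

```text
t 19.75 pos [541.3 256.2 298.8] rot [-179.9    0.    83.8] j [21.8 21.2 71.8 -0.  87.1 28. ] F [-0.8 -0.3 -1.4] open 41.9
[-29.12130719  -2.51519109]
row [0.0025, 0.0011, -0.0012, -0.0004, 0.0002, 0.0004] dist 3.0 ang 0.1
row [0.0026, 0.0013, 0.1188, -0.0004, 0.0002, 0.0004] dist 118.9 ang 0.1
```

Request:
send_rows:
  steps:
    - [0,0.001,0.03,0,0,0,0.7]
    - [0,0.001,0.06,0,0,0,0.7]
    - [0,0.001,0.08,0,0,0,0.7]
    - [0,0.001,0.09,0,0,0,0.7]
    - [0,0.001,0.1,0,0,0,0.7]
    - [0,0.001,0.108,0,0,0,0.7]
    - [0,0.001,0.115,0,0,0,0.7]
    - [0,0.001,0.118,0,0,0,0.7]
    - [0,0.001,0.118,0,0,0,0.7]

```text
time_s: 20.65
position: [542.4, 255.4, 181.0]
ee_rot: [-180.0, 0.0, 83.7]
ft_force: [-4.4, 0.5, -0.4]
opening: 0.444
```

Run:
```python
from h import *
now(); print(tog(env.state()['position']))
```

```text
t 20.65 pos [542.4 255.4 181. ] rot [-180.     0.    83.7] j [21.7 25.5 81.5  0.  73.1 28. ] F [-4.4  0.5 -0.4] open 41.7
[-27.90941041  -3.146816  ]
```

Request:
send_rows:
  steps:
    - [0,0.002,0.003,0,0,0,0.7]
    - [0,0.008,0.003,0,0,0,0.36]
    - [0,0.012,0.003,0,0,0,0.36]
    - [0,0.012,0.003,0,0,0,0.36]
    - [0,0.012,0.003,0,0,0,0.36]

```text
time_s: 21.15
position: [554.5, 254.2, 178.2]
ee_rot: [-179.9, 0.0, 83.7]
ft_force: [-5.8, 0.1, 1.2]
opening: 0.639
```

Request:
send_rows:
  steps:
    - [0,-0.005,-0.05,0,0,0,0.36]
    - [0,-0.01,-0.1,0,0,0,0.36]
    - [0,-0.01,-0.13,0,0,0,0.3]
    - [0,-0.01,-0.13,0,0,0,0.3]
    - [0,-0.01,-0.13,0,0,0,0.3]

```text
time_s: 21.65
position: [545.1, 255.1, 308.3]
ee_rot: [179.9, -0.0, 83.7]
ft_force: [0.2, -0.5, -0.6]
opening: 0.698
```

Run:
```python
from h import *
now(); c=cam('side'); save(c,'s10.png',(300,150,500,300),4);c=cam('top'); save(c,'t10.png',(140,80,400,290),3); rel((430,-150,350),Rt(60))
```

```text
t 21.65 pos [545.1 255.1 308.3] rot [179.9  -0.   83.7] j [21.6 21.3 70.4 -0.  88.2 27.9] F [ 0.2 -0.5 -0.6] open 65.6
row [-0.4152, -0.0693, -0.0427, -0.0005, 0.0004, 0.1315] dist 423.2 ang 23.7
```

View pics/s10.png

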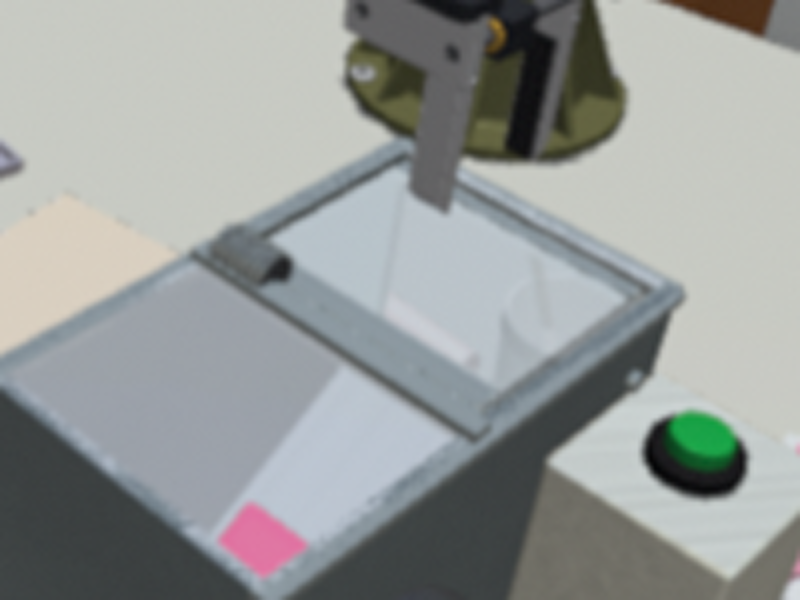

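View pics/t10.png

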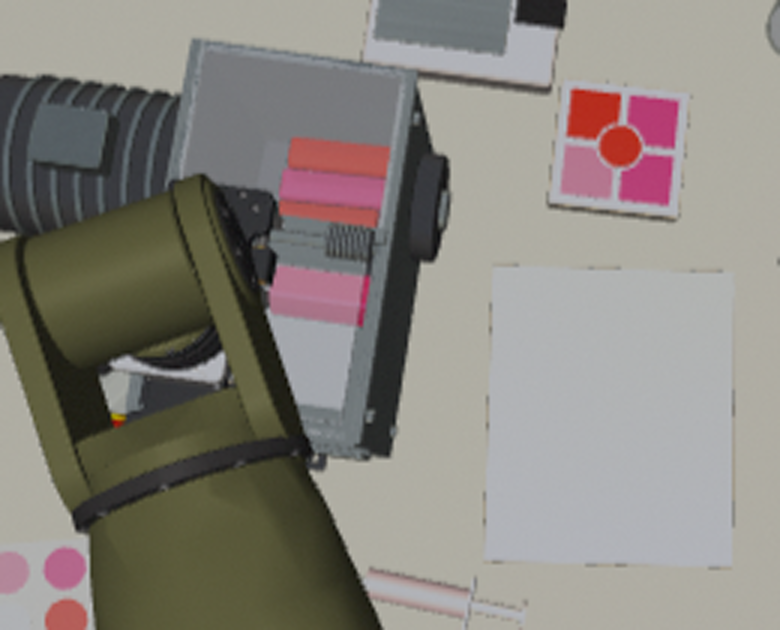

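Run:
```python
from h import *
from scipy.optimize import least_squares
L=[json.loads(l) for l in open('log.jsonl')]
J=np.array([l['joint_positions'] for l in L]);P=np.array([l['position'] for l in L]);E=np.array([l['ee_rot'] for l in L])
print(len(J), np.ptp(J[:,1]+J[:,2]+J[:,4]), np.abs((J[:,0]-J[:,5]+90-E[:,2])).max())
r=np.hypot(P[:,0],P[:,1]);z=P[:,2]; print(np.abs(np.degrees(np.arctan2(P[:,1],P[:,0]))-J[:,0]).max())
A=np.radians(J[:,1]);B=np.radians(J[:,1]+J[:,2])
def f(p):
    a,L1,L2,o,d=p
    return np.r_[a+L1*np.sin(A)+L2*np.sin(B)+o*np.cos(B)-r, d+L1*np.cos(A)+L2*np.cos(B)-o*np.sin(B)-z]
s=least_squares(f,[50,400,400,0,0],loss='soft_l1'); print(s.x,np.abs(s.fun).max())
```

```text
55 0.9987131928369877 0.004162060156048142
4.800914820996988
[  1.69574424 423.17029755 447.11786008  39.89144906 -32.53819663] 2.5134561954758965
```

Run:
```python
from h import *
from scipy.optimize import least_squares
L=[json.loads(l) for l in open('log.jsonl')]
J=np.array([l['joint_positions'] for l in L]);P=np.array([l['position'] for l in L]);V=np.array([np.abs(l['joint_vel']).max() for l in L])
k=V<3;J=J[k];P=P[k];print(k.sum())
q=np.radians(J[:,0]); r=P[:,0]*np.cos(q)+P[:,1]*np.sin(q); lat=-P[:,0]*np.sin(q)+P[:,1]*np.cos(q); z=P[:,2]; print('lat',lat.min(),lat.max())
A=np.radians(J[:,1]);B=np.radians(J[:,1]+J[:,2])
def f(p):
    a,L1,L2,o,d=p
    return np.r_[a+L1*np.sin(A)+L2*np.sin(B)+o*np.cos(B)-r, d+L1*np.cos(A)+L2*np.cos(B)-o*np.sin(B)-z]
s=least_squares(f,[50,400,400,0,0],loss='soft_l1'); print(s.x,np.abs(s.fun).max())
c=load('side');save(c,'s11.png',(330,60,520,230),4); c=load('top');Pc=cloud(c)
for u,v in [(60,270),(100,260),(150,230),(120,300),(230,480),(180,180)]:
    p=Pc[int(80+v/3),int(140+u/3)];print((u,v),p.round())
```

```text
38
lat 36.51811899795695 36.661934050651865
[-1.70576274e-02  4.24544422e+02  4.47087464e+02  3.99964438e+01
 -3.37029726e+01] 0.6019641366860924
(60, 270) [541. 276. 597.]
(100, 260) [548. 258. 597.]
(150, 230) [564. 234. 597.]
(120, 300) [528. 248. 593.]
(230, 480) [441. 185. 612.]
(180, 180) [592. 225. 582.]
```

View pics/s11.png

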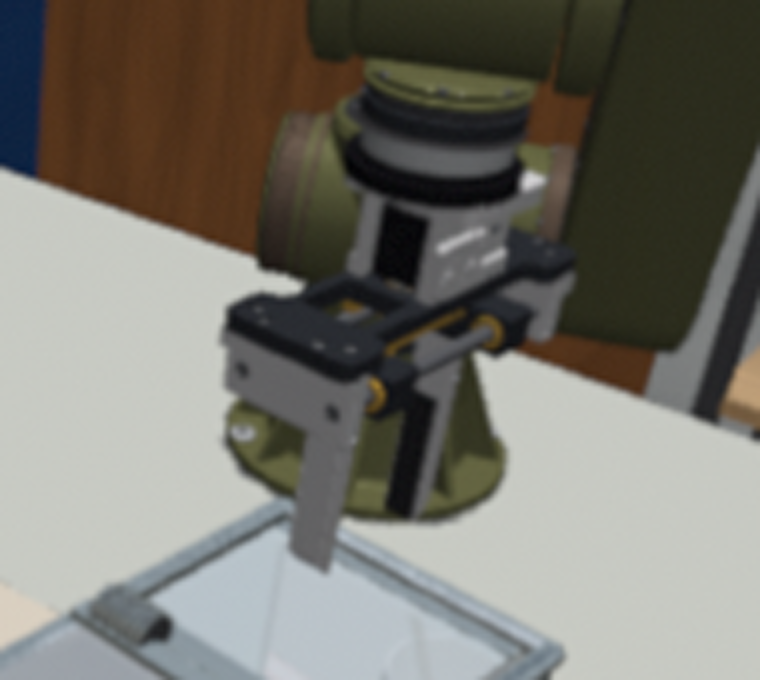

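Run:
```python
from h import *
now(); rel((450,-150,400),Rt(70)); 
rel((450,-150,400),R.from_rotvec([25,0,0],degrees=True)*Rt(70))
```

```text
t 21.75 pos [544.6 255.  306.7] rot [-1.799e+02  1.000e-01  8.370e+01] j [21.6 21.4 70.5 -0.  88.2 27.9] F [ 0.6 -0.4 -0.1] open 65.7
row [-0.4131, -0.0496, -0.0928, -0.0005, 0.0004, 0.0759] dist 426.3 ang 13.7
row [-0.4131, -0.0496, -0.0928, 0.0312, 0.1359, 0.0746] dist 426.3 ang 28.5
```

Request:
send_rows:
  steps:
    - [-0.04,-0.005,-0.025,0,0,0.008,0.3]
    - [-0.088,-0.01,-0.035,0,0,0.016,0.3]
    - [-0.13,-0.016,-0.05,0,0,0.024,0.3]
    - [-0.175,-0.021,-0.06,0,0,0.032,0.3]
    - [-0.22,-0.026,-0.075,0,0.02,0.04,0.3]
    - [-0.265,-0.032,-0.085,0.01,0.05,0.048,0.3]
    - [-0.31,-0.037,-0.093,0.015,0.075,0.056,0.3]
    - [-0.355,-0.043,-0.093,0.02,0.1,0.064,0.3]
    - [-0.4,-0.048,-0.093,0.028,0.125,0.072,0.3]
    - [-0.413,-0.05,-0.093,0.031,0.136,0.075,0.3]
    - [-0.413,-0.05,-0.093,0.031,0.136,0.075,0.3]
    - [-0.413,-0.05,-0.093,0.031,0.136,0.075,0.3]

```text
time_s: 22.95
position: [449.7, -149.7, 400.5]
ee_rot: [-171.0, -23.5, 68.0]
ft_force: [-0.7, 0.8, 0.2]
opening: 0.703
```

```bash
cat > kin.py <<'E'
import numpy as np
from scipy.spatial.transform import Rotation as R
def Ry(a): return R.from_rotvec([0,np.radians(a),0])
def Rz(a): return R.from_rotvec([0,0,np.radians(a)])
PR=dict(d1=211.,d6=244.7,L1=424.54,L2=447.09,o=40.0,lat=36.58,latw=0.,s4=1.,s6=1.)
def fk(j,p=PR,full=False):
    r1=Rz(j[0]); e=np.array([0,p['lat'],p['d1']]); r2=Ry(j[1]); el=e+r2.apply([0,0,p['L1']])
    r3=Ry(j[1]+j[2]); w=el+r3.apply([p['o'],0,p['L2']])
    r5=r3*Rz(p['s4']*j[3])*Ry(j[4]); t=w+r5.apply([0,p['latw'],p['d6']])
    r6=r5*Rz(p['s6']*j[5]); 
    Rt=r1*r6*p.get('Rc',R.identity())
    if full: return [r1.apply(x) for x in (e,el,w,t)],Rt
    return r1.apply(t),Rt
E
python3 - <<'E'
from h import *; import kin
s=st(); now()
j=s['joint_positions']; Rm=R.from_euler('xyz',s['ee_rot'],degrees=True)
L=[json.loads(l) for l in open('log.jsonl')]
# const rotation from a tool-down state
l0=L[10]; Rc=kin.fk(l0['joint_positions'])[1].inv()*R.from_euler('xyz',l0['ee_rot'],degrees=True); print('Rc',Rc.as_euler('xyz',degrees=True))
for s4 in(1,-1):
  for s6 in(1,-1):
    p=dict(kin.PR,s4=s4,s6=s6); Rc=kin.fk(l0['joint_positions'],p)[1].inv()*R.from_euler('xyz',l0['ee_rot'],degrees=True)
    p['Rc']=Rc; t,Rr=kin.fk(j,p); print(s4,s6,Rc.as_euler('xyz',degrees=True).round(1),'pos err',(t-s['position']).round(1),'rot err',((Rr.inv()*Rm).magnitude()*57.3).round(2))
E
```

```text
t 22.95 pos [ 449.7 -149.7  400.5] rot [-171.   -23.5   68. ] j [-33.8   9.1  76.9  21.7 107.2  -9.7] F [-0.7  0.8  0.2] open 66.1
Rc [0.00000000e+00 1.27222187e-14 9.00000000e+01]Traceback (most recent call last):
  File "<stdin>", line 10, in <module>
AttributeError: 'float' object has no attribute 'round'
```

Run:
```python
from h import *; import kin
from scipy.optimize import least_squares
L=[json.loads(l) for l in open('log.jsonl')]; l=L[-1]
l0=L[10]
for s4 in(1,-1):
    p=dict(kin.PR,s4=s4); p['Rc']=kin.Rz(90); t,Rr=kin.fk(l['joint_positions'],p); print(s4,'pos err',(t-l['position']).round(1),'rot err',round((Rr.inv()*R.from_euler('xyz',l['ee_rot'],degrees=True)).magnitude()*57.3,2))
def f(x):
    p=dict(kin.PR,Rc=kin.Rz(90),d6=x[0],d1=x[0]-33.7,lat=36.58-x[1],latw=x[1]); return kin.fk(l['joint_positions'],p)[0]-l['position']
s=least_squares(f,[245,0]); print(s.x,s.fun)
```

```text
1 pos err [-0.4 -3.6 -0.9] rot err 0.0
-1 pos err [ -96.4 -146.9   -0.9] rot err 43.33
[2.53171834e+02 1.21928078e-01] [-0.36610527  0.01438039 -0.05846041]
```

```bash
cat >> kin.py <<'E'
PR.update(d6=253.17,d1=219.47,Rc=Rz(90))
LO=np.array([-173.82,-45.26,13.44,-59.66,0,-146.38]);HI=np.array([173.82,126.66,144.39,239.66,175.72,146.38])
def ik(t,Rw,flip,p=PR):
    """Rw Rotation. returns joints or None"""
    M=Rw.as_matrix(); w=np.asarray(t)-p['d6']*M[:,2]
    rr=np.hypot(w[0],w[1])
    if rr<p['lat']+1: return None
    j1=np.degrees(np.arctan2(w[1],w[0])-np.arcsin(p['lat']/rr)); r=np.sqrt(rr**2-p['lat']**2); z=w[2]-p['d1']
    L2=np.hypot(p['L2'],p['o']); dl=np.degrees(np.arctan2(p['o'],p['L2'])); D=np.hypot(r,z)
    c=(p['L1']**2+L2**2-D**2)/(2*p['L1']*L2)
    if abs(c)>1: return None
    j3=180-np.degrees(np.arccos(c))-dl
    sh=np.degrees(np.arccos(np.clip((p['L1']**2+D**2-L2**2)/(2*p['L1']*D),-1,1)))
    j2=np.degrees(np.arctan2(r,z))-sh
    Q=((Rz(j1)*Ry(j2+j3)).inv()*Rw*p['Rc'].inv()).as_matrix()
    # Q=Rz(j4)Ry(j5)Rz(j6)
    j5=np.degrees(np.arctan2(np.hypot(Q[0,2],Q[1,2]),Q[2,2])); j4=np.degrees(np.arctan2(Q[1,2],Q[0,2])); j6=np.degrees(np.arctan2(Q[2,1],-Q[2,0]))
    # only j5>=0 branch ; wrap j4 into [-120,240)
    if j4<-100: j4+=360
    return np.array([j1,j2,j3,j4,j5,j6])
def ok(j,m=3): return j is not None and np.all(j>LO+m) and np.all(j<HI-m)
E
python3 - <<'E'
from h import *; import kin
L=[json.loads(l) for l in open('log.jsonl')]
for l in (L[3],L[-1]):
    print(kin.ik(l['position'],R.from_euler('xyz',l['ee_rot'],degrees=True),0)-l['joint_positions'])
mid=np.array([432,-282.5,62.]); 
def Rg(psi,a,half):
    h=np.array([np.cos(np.radians(psi)),np.sin(np.radians(psi)),0]); z=h*np.sin(np.radians(a))+np.array([0,0,-np.cos(np.radians(a))])
    y=np.cross([0,0,1.],h)*(1 if half else -1); x=np.cross(y,z); return R.from_matrix(np.c_[x,y,z])
n=0
for a in (45,55,65,75):
  for psi in range(-180,180,15):
    for half in(0,1):
      Rw=Rg(psi,a,half); t=mid-2*0-0
      jj=kin.ik(mid+2*Rw.as_matrix()[:,2],Rw,0); jp=kin.ik(mid-60*Rw.as_matrix()[:,2],Rw,0)
      if kin.ok(jj) and kin.ok(jp): print(a,psi,half,jj.round())
E
```

```text
[ 2.46510299e-03  9.15344860e-03 -2.40963407e-03 -8.63693650e-08
 -6.74376103e-03  2.46527797e-03]
[ 0.02041653  0.04354378 -0.0632885   0.00672716  0.01082944  0.02745403]
45 -180 0 [ -28.   47.   74.  -20.   99. -114.]
45 -180 1 [-28.  47.  74. -20.  99.  66.]
45 -165 0 [ -25.   45.   79.  -27.   93. -122.]
45 -165 1 [-25.  45.  79. -27.  93.  58.]
45 -150 0 [ -22.   41.   85.  -34.   86. -129.]
45 -150 1 [-22.  41.  85. -34.  86.  51.]
45 -135 0 [ -19.   38.   92.  -41.   78. -135.]
45 -135 1 [-19.  38.  92. -41.  78.  45.]
45 -120 0 [ -18.   34.   99.  -48.   68. -140.]
45 -120 1 [-18.  34.  99. -48.  68.  40.]
45 -105 1 [-17.  29. 107. -56.  58.  35.]
45 -30 0 [-41.  15. 130. 140.  12. -59.]
45 -15 0 [-48.  17. 128. 100.  23. -36.]
45 0 0 [-54.  19. 124.  81.  35. -33.]
45 15 0 [-57.  23. 118.  68.  47. -34.]
45 30 0 [-58.  27. 111.  57.  57. -37.]
45 45 0 [-57.  31. 104.  49.  67. -41.]
45 45 1 [-57.  31. 104.  49.  67. 139.]
45 60 0 [-56.  35.  96.  41.  76. -46.]
45 60 1 [-56.  35.  96.  41.  76. 134.]
45 75 0 [-53.  39.  89.  34.  85. -52.]
45 75 1 [-53.  39.  89.  34.  85. 
[... 4307 characters left out ...]
58.]
75 45 1 [-64.  45. 100.  66.  88. 122.]
75 60 0 [-61.  50.  90.  56.  97. -56.]
75 60 1 [-61.  50.  90.  56.  97. 124.]
75 75 0 [-58.  54.  81.  48. 107. -57.]
75 75 1 [-58.  54.  81.  48. 107. 123.]
75 90 0 [-54.  58.  72.  39. 116. -60.]
75 90 1 [-54.  58.  72.  39. 116. 120.]
75 105 0 [-49.  62.  64.  30. 124. -65.]
75 105 1 [-49.  62.  64.  30. 124. 115.]
75 120 0 [-45.  65.  58.  20. 130. -73.]
75 120 1 [-45.  65.  58.  20. 130. 107.]
75 135 0 [-40.  67.  54.   7. 134. -84.]
75 135 1 [-40.  67.  54.   7. 134.  96.]
75 150 0 [-35.  67.  53.  -7. 135. -96.]
75 150 1 [-35.  67.  53.  -7. 135.  84.]
75 165 0 [ -30.   66.   55.  -20.  132. -107.]
75 165 1 [-30.  66.  55. -20. 132.  73.]
```

```bash
cat > pour.py <<'E'
from h import *; import kin
from scipy.spatial.transform import Slerp
tub=np.array([635.,-300,0]); dip=32
def Rg(psi,a,half):
    h=np.array([np.cos(np.radians(psi)),np.sin(np.radians(psi)),0]); z=h*np.sin(np.radians(a))+np.array([0,0,-np.cos(np.radians(a))])
    y=np.cross([0,0,1.],h)*(1 if half else -1); x=np.cross(y,z); return R.from_matrix(np.c_[x,y,z])
def bodypts(t,Rw):
    P=[]
    for zz in(-80,-110,-140):
        for x in(-37.5,0,37.5):
            for y in(-88,0,88): P.append((x,y,zz))
    for zz in (-170,-200):
        for x in(-45,45):
            for y in (-45,45): P.append((x,y,zz))
    return t+Rw.apply(P)
def clear(t,Rw,j):
    pts,_=kin.fk(j,full=True); B=bodypts(t,Rw); m=B[:,2].min()
    w=pts[2][2]-65; f=min((pts[1]+(pts[2]-pts[1])*s)[2] for s in(.5,.8,1))-75
    return m,w,f,B
if __name__=='__main__':
    import sys
    mid=np.array([432,-282.5,62.]); res=[]
    for a in(60,70):
     for psi in range(-15,120,15):
      for half in(0,1):
        G=Rg(psi,a,half); tg=mid+2*G.as_matrix()[:,2]; jg=kin.ik(tg,G,0)
        if not kin.ok(jg): continue
        ct=G.inv().apply([0,0,1.])
        for beta in range(-180,180,20):
          d=np.array([np.cos(np.radians(beta))*np.cos(np.radians(dip)),np.sin(np.radians(beta))*np.cos(np.radians(dip)),-np.sin(np.radians(dip))])
          Rb,_=R.align_vectors([d],[[0,0,1.]])
          for gam in range(0,360,15):
            Rp=R.from_rotvec(d*np.radians(gam))*Rb*G
            dh=d*[1,1,0]; M=tub-25*dh/np.linalg.norm(dh)+[0,0,128]; c=M-55*d; t=c+2*Rp.as_matrix()[:,2]
            j=kin.ik(t,Rp,0)
            if not kin.ok(j,5): continue
            m,w,f,B=clear(t,Rp,j)
            if m<112 or w<100 or f<90: continue
            # nib path: region ahead of mouth & below
            q=B-M; along=q@(dh/np.linalg.norm(dh)); latr=q@np.cross([0,0,1],dh/np.linalg.norm(dh))
            if np.any((along>-20)&(along<80)&(abs(latr)<45)&(q[:,2]<30)): continue
            # path: lift point, then slerp
            up=np.array([tg[0],tg[1],240]); S=Slerp([0,1],R.concatenate([G,Rp])); good=True; jl=jg; mx=0
            hi=np.array([t[0],t[1],t[2]+90])
            for s in np.linspace(0,1,25):
                jj=kin.ik(up+(hi-up)*s,S(s),0)
                if not kin.ok(jj,2): good=False;break
                dj=np.abs(jj-jl).max(); mx=max(mx,dj) if s>0 else mx; jl=jj
            if good: res.append((min(m,w,f)-mx,mx,m,w,f,a,psi,half,beta,gam,j.round(),jg.round()))
    res.sort(key=lambda r:-r[0]); print(len(res))
    for r in res[:12]: print([round(float(x)) for x in r[:10]],r[10],r[11])
E
python3 pour.py
```

```text
719
[171, 5, 176, 247, 237, 70, 105, 0, 60, 315] [-18.  48.  62. -51.  87.  23.] [-49.  59.  66.  28. 120. -65.]
[171, 5, 176, 247, 237, 70, 90, 0, 60, 330] [-18.  48.  62. -51.  87.  23.] [-53.  56.  73.  37. 112. -60.]
[171, 5, 176, 247, 237, 70, 75, 0, 60, 345] [-18.  48.  62. -51.  87.  23.] [-57.  51.  82.  45. 103. -56.]
[171, 5, 176, 247, 237, 70, 90, 0, 0, 270] [-24.  63.  34. -25. 129.  59.] [-53.  56.  73.  37. 112. -60.]
[171, 5, 176, 247, 237, 70, 105, 0, 0, 255] [-24.  63.  34. -25. 129.  59.] [-49.  59.  66.  28. 120. -65.]
[170, 5, 176, 247, 237, 70, 75, 0, 0, 285] [-24.  63.  34. -25. 129.  59.] [-57.  51.  82.  45. 103. -56.]
[170, 5, 176, 247, 237, 70, 60, 0, 60, 0] [-18.  48.  62. -51.  87.  23.] [-61.  47.  91.  54.  94. -55.]
[170, 5, 176, 247, 237, 70, 60, 0, 0, 300] [-24.  63.  34. -25. 129.  59.] [-61.  47.  91.  54.  94. -55.]
[170, 5, 176, 247, 237, 70, 45, 0, 60, 15] [-18.  48.  62. -51.  87.  23.] [-63.  43. 101.  64.  84. -56.]
[170, 6, 176, 247, 237, 70, 45, 0, 0, 315] [-24.  63.  34. -25. 129.  59.] [-63.  43. 101.  64.  84. -56.]
[170, 6, 176, 247, 237, 70, 30, 0, 60, 30] [-18.  48.  62. -51.  87.  23.] [-65.  38. 111.  75.  75. -58.]
[169, 6, 176, 247, 237, 70, 30, 0, 0, 330] [-24.  63.  34. -25. 129.  59.] [-65.  38. 111.  75.  75. -58.]
```

```bash
cat > plan1.py <<'E'
from pour import *
mid=np.array([432,-282.5,64.])
for psi in(40,50,60):
    G=Rg(psi,70,0); z=G.as_matrix()[:,2]
    tg=mid+2*z; pre=mid-130*z
    print('psi',psi,'tg',tg.round(1),'jg',kin.ik(tg,G,0).round(),'clr',[round(float(v)) for v in clear(tg,G,kin.ik(tg,G,0))[:3]],'pre',pre.round(1),kin.ik(pre,G,0).round())
    d=np.array([np.cos(np.radians(psi))*np.cos(np.radians(dip)),np.sin(np.radians(psi))*np.cos(np.radians(dip)),-np.sin(np.radians(dip))])
    dh=np.array([np.cos(np.radians(psi)),np.sin(np.radians(psi)),0]); M=tub-25*dh+[0,0,128]
    Rp=R.from_rotvec(np.cross([0,0,1],dh)*np.radians(90+dip))*G
    c=M-60*d; t=c+2*Rp.as_matrix()[:,2]; j=kin.ik(t,Rp,0); print('  pour',t.round(1),j.round(),[round(float(v)) for v in clear(t,Rp,j)[:3]], (G.inv()*Rp).as_rotvec(degrees=True).round(1))
E
python3 plan1.py
```

```text
psi 40 tg [ 433.4 -281.3   63.3] jg [-64.  41. 104.  67.  81. -56.] clr [55, 85, 75] pre [ 338.4 -361.   108.5] [-77.  38.  99.  57.  92. -53.]
  pour [ 575.7 -349.8  158.6] [-20.  53.  52. -44. 103.  32.] [178, 249, 239] [   0. -122.    0.]
psi 50 tg [ 433.2 -281.1   63.3] jg [-63.  44.  98.  60.  88. -55.] clr [55, 85, 75] pre [ 353.5 -376.1  108.5] [-74.  43.  89.  52.  99. -52.]
  pour [ 585.2 -359.3  158.6] [-19.  51.  57. -48.  95.  27.] [178, 249, 239] [  -0. -122.   -0.]
psi 60 tg [ 432.9 -280.9   63.3] jg [-61.  47.  91.  54.  94. -55.] clr [55, 85, 75] pre [ 370.9 -388.3  108.5] [-70.  48.  80.  48. 106. -51.]
  pour [ 596.3 -367.1  158.6] [-18.  48.  62. -51.  86.  23.] [178, 249, 239] [   0. -122.    0.]
```

Run:
```python
from pour import *
s=env.state(); p0=np.array(s['position']);R0=R.from_euler('xyz',s['ee_rot'],degrees=True)
G=Rg(50,70,0); hi=np.array([345,-386,240.])
S=Slerp([0,1],R.concatenate([R0,G])); jl=s['joint_positions']
for k in np.linspace(0,1,11):
    j=kin.ik(p0+(hi-p0)*k,S(k),0); print(j.round(),kin.ok(j))
rel(hi,G); now()
```

```text
[-34.   9.  77.  22. 107. -10.] True
[-39.   9.  80.  25. 105. -13.] True
[-44.   9.  83.  29. 104. -17.] True
[-49.  10.  85.  33. 103. -21.] True
[-53.  12.  87.  36. 103. -25.] True
[-58.  14.  88.  39. 103. -29.] True
[-62.  17.  89.  43. 103. -32.] True
[-66.  21.  89.  46. 104. -35.] True
[-69.  24.  89.  48. 105. -37.] True
[-72.  28.  88.  51. 106. -39.] True
[-75.  32.  87.  54. 108. -41.] True
row [-0.3008, -0.0017, 0.0452, -0.1222, 0.2622, 0.0504] dist 304.2 ang 52.9
t 22.95 pos [ 449.7 -149.7  400.5] rot [-171.   -23.5   68. ] j [-33.8   9.1  76.9  21.7 107.2  -9.7] F [-0.7  0.8  0.2] open 66.1
```

Request:
send_rows:
  steps:
    - [-0.043,0,0.006,-0.017,0.037,0.007,0]
    - [-0.086,0,0.013,-0.035,0.075,0.014,0]
    - [-0.129,-0.001,0.019,-0.052,0.112,0.022,0]
    - [-0.172,-0.001,0.026,-0.07,0.15,0.029,0]
    - [-0.215,-0.001,0.032,-0.087,0.187,0.036,0]
    - [-0.258,-0.0015,0.039,-0.105,0.225,0.043,0]
    - [-0.3008,-0.0017,0.0452,-0.1222,0.2622,0.0504,0]
    - [-0.3008,-0.0017,0.0452,-0.1222,0.2622,0.0504,0]
    - [-0.3008,-0.0017,0.0452,-0.1222,0.2622,0.0504,0]

```text
time_s: 23.85
position: [345.8, -385.4, 239.8]
ee_rot: [-179.8, -70.0, 49.9]
ft_force: [0.1, 1.0, 0.1]
opening: 0.997
```

Run:
```python
from pour import *
G=Rg(50,70,0); z=G.as_matrix()[:,2]; mid=np.array([432,-282.5,64.])
now(); rel(mid-130*z,G); rel(mid+2*z,G)
c=cam('top'); save(c,'t12.png',(370,130,520,300),4.4); c=cam('side'); save(c,'s12.png',(150,80,420,260),2.9)
```

```text
t 23.85 pos [ 345.8 -385.4  239.8] rot [-179.8  -70.    49.9] j [-74.7  32.5  86.6  54.  107.7 -41.1] F [0.1 1.  0.1] open 93.8
row [-0.1193, 0.0001, 0.0562, -0.0007, -0.0002, -0.0001] dist 131.9 ang 0.1
row [-0.1194, 0.0004, 0.1882, -0.0007, -0.0002, -0.0001] dist 222.9 ang 0.1
```

View pics/t12.png

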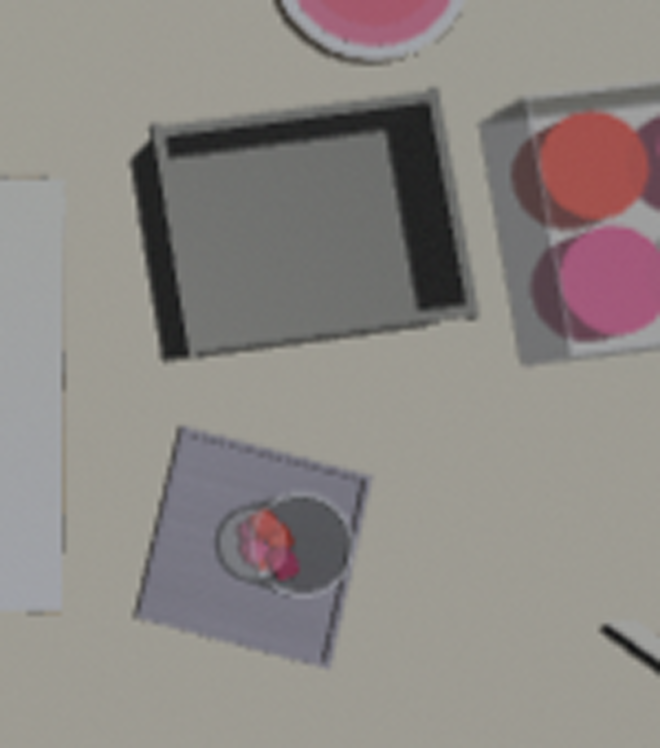

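View pics/s12.png

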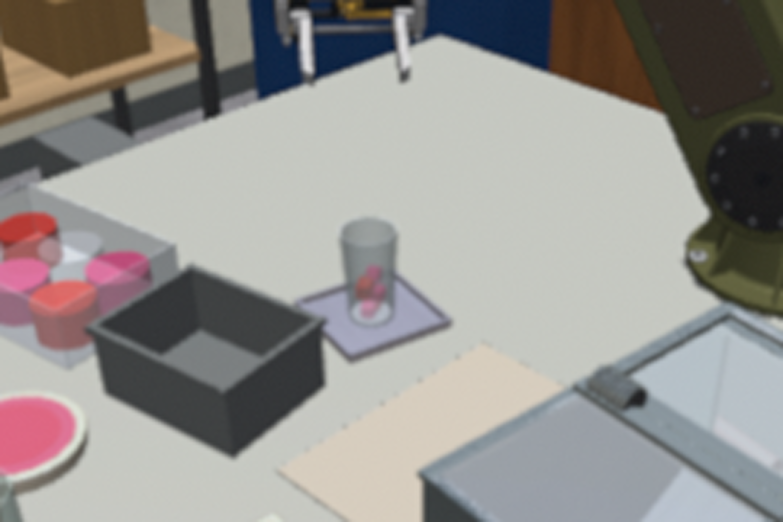

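Request:
send_rows:
  steps:
    - [-0.045,0,0.02,0,0,0,0]
    - [-0.09,0,0.04,0,0,0,0]
    - [-0.119,0,0.056,0,0,0,0]
    - [-0.119,0,0.06,0,0,0,0]
    - [-0.119,0,0.09,0,0,0,0]
    - [-0.119,0,0.09,0,0,0,0]
    - [-0.119,0,0.09,0,0,0,0]

```text
time_s: 24.65
position: [374.4, -352.5, 100.7]
ee_rot: [179.2, -69.9, 50.9]
ft_force: [-0.3, 0.1, 0.4]
opening: 1.001
```

Run:
```python
from pour import *
G=Rg(50,70,0); z=G.as_matrix()[:,2]; mid=np.array([432,-282.5,64.])
now(); rel(mid+2*z,G)
```

```text
t 24.65 pos [ 374.4 -352.5  100.7] rot [179.2 -69.9  50.9] j [-71.1  42.9  91.8  53.9  96.  -52.6] F [-0.3  0.1  0.4] open 94.1
row [-0.0033, -0.0008, 0.0997, -0.0004, 0.0004, 0.0017] dist 99.8 ang 0.3
```

Request:
send_rows:
  steps:
    - [-0.003,-0.0008,0.03,0,0,0,0]
    - [-0.003,-0.0008,0.055,0,0,0,0]
    - [-0.003,-0.0008,0.08,0,0,0,0]
    - [-0.003,-0.0008,0.0995,0,0,0,0]
    - [-0.003,-0.0008,0.0995,0,0,0,0]
    - [-0.003,-0.0008,0.0995,0,0,0,0]

```text
time_s: 25.25
position: [432.5, -282.0, 62.8]
ee_rot: [179.4, -70.0, 50.6]
ft_force: [-0.9, -0.0, -0.5]
opening: 1.001
```

Run:
```python
from pour import *
G=Rg(50,70,0); z=G.as_matrix()[:,2]; mid=np.array([432,-282.5,64.])
now(); rel(mid+2*z,G)
c=cam('top'); save(c,'t13.png',(370,130,520,300),4.4); c=cam('side'); save(c,'s13.png',(200,120,360,240),5)
```

```text
t 25.25 pos [ 432.5 -282.    62.8] rot [179.4 -70.   50.6] j [-62.9  44.1  97.6  60.1  87.6 -55.3] F [-0.9 -0.  -0.5] open 94.1
row [0.0009, -0.0, 0.0009, 0.0, 0.0, 0.0012] dist 1.3 ang 0.2
```

View pics/s13.png

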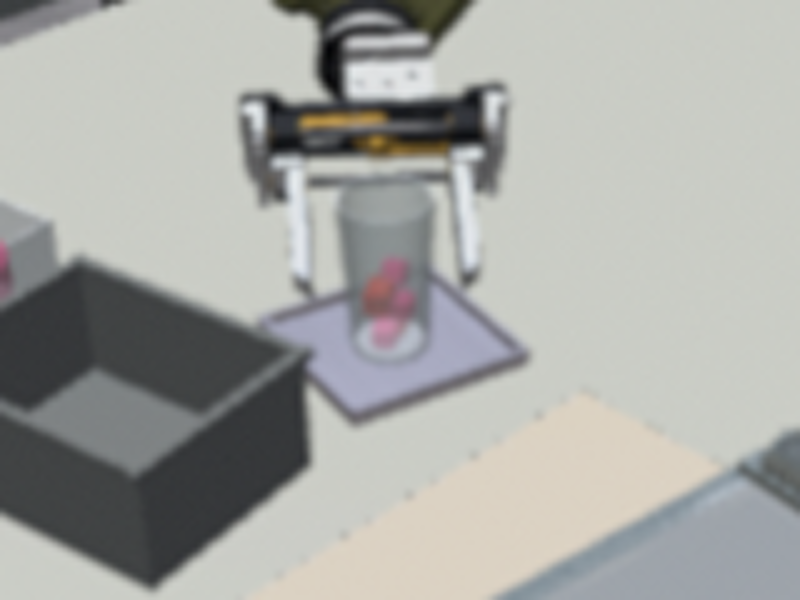

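View pics/t13.png

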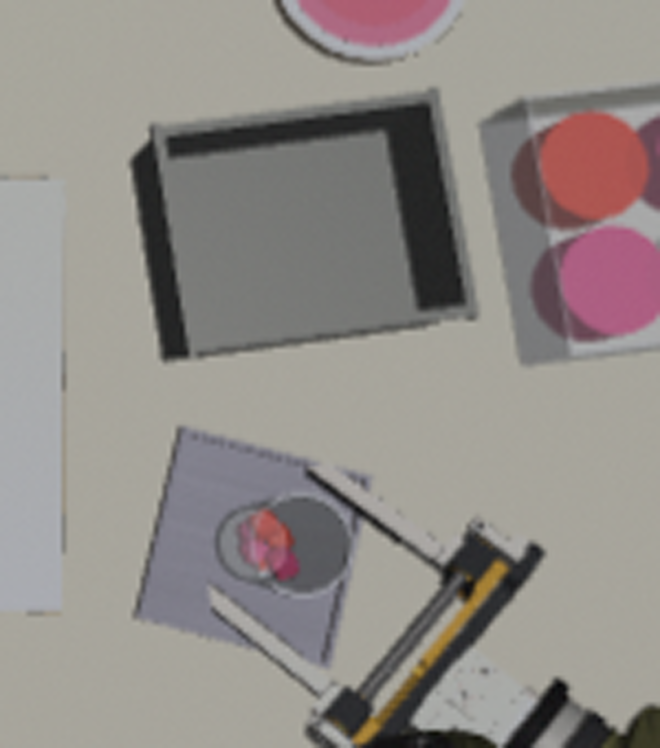

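Request:
send_rows:
  steps:
    - [0,0,0.001,0,0,0,0.6]
    - [0,0,0.001,0,0,0,0.6]
    - [0,0,0.001,0,0,0,0.6]
    - [0,0,0.001,0,0,0,0.6]
    - [0,0,0.001,0,0,0,0.6]
    - [0,0,0.001,0,0,0,0.6]
  force: 25

```text
time_s: 25.95
position: [432.9, -280.3, 61.0]
ee_rot: [179.8, -70.1, 50.2]
ft_force: [0.7, 0.1, -0.3]
opening: 0.606
```

Run:
```python
from pour import *
now()
p0=env.state()['position']; G=R.from_euler('xyz',env.state()['ee_rot'],degrees=True)
psi=50
dh=np.array([np.cos(np.radians(psi)),np.sin(np.radians(psi)),0]); d=dh*np.cos(np.radians(dip))-np.array([0,0,1])*np.sin(np.radians(dip))
Rp=R.from_rotvec(np.cross([0,0,1],dh)*np.radians(90+dip))*G; M=tub-25*dh+[0,0,128]; t=M-52*d+2*Rp.as_matrix()[:,2]
up=np.array(p0)+[0,0,190]; hi=t+[0,0,90]
print('up');rel(up,G);print('hi');rel(hi,G); rel(hi,Rp); print('t',t);rel(t,Rp)
S=Slerp([0,1],R.concatenate([G,Rp]))
for k in np.linspace(0,1,9): j=kin.ik(up+(hi-up)*k,S(k),0); print(j.round(),kin.ok(j))
print(kin.ik(t,Rp,0).round())
```

```text
t 25.95 pos [ 432.9 -280.3   61. ] rot [179.8 -70.1  50.2] j [-62.7  44.2  97.7  60.2  87.5 -55.4] F [ 0.7  0.1 -0.3] open 57.0
up
row [0.1786, 0.0002, -0.0648, 0.0, 0.0, 0.0] dist 190.0 ang 0.0
hi
row [0.1872, 0.1676, -0.021, 0.0, 0.0, 0.0] dist 252.2 ang 0.0
row [0.1872, 0.1676, -0.021, 0.0008, -0.6778, 0.0001] dist 252.2 ang 122.0
t [ 589.57187447 -354.13876465  154.32296171]
row [0.1026, 0.1675, 0.0097, 0.0008, -0.6778, 0.0001] dist 196.7 ang 122.0
[-63.  25.  96.  61.  98. -37.] True
[-58.  22.  92.  51.  90. -30.] True
[-53.  20.  88.  39.  84. -21.] True
[-46.  20.  83.  24.  81. -11.] True
[-39.  22.  77.   9.  80.  -1.] True
[-32.  26.  71.  -6.  83.   8.] True
[-27.  32.  65. -21.  88.  15.] True
[-22.  39.  59. -35.  94.  19.] True
[-18.  47.  52. -48. 101.  21.] True
[-18.  51.  57. -47.  95.  27.]
```

Request:
send_rows:
  steps:
    - [0.02,0,-0.007,0,0,0,0.6]
    - [0.05,0,-0.018,0,0,0,0.6]
    - [0.09,0,-0.033,0,0,0,0.6]
    - [0.13,0,-0.047,0,0,0,0.6]
    - [0.16,0.01,-0.058,0,0,0,0.6]
    - [0.18,0.03,-0.06,0,0,0,0.6]
    - [0.182,0.06,-0.052,0,0,0,0.6]
    - [0.184,0.095,-0.043,0,0,0,0.6]
    - [0.186,0.13,-0.033,0,0,0,0.6]
    - [0.187,0.155,-0.025,0,0,0,0.6]
    - [0.187,0.1676,-0.021,0,0,0,0.6]
    - [0.187,0.1676,-0.021,0,0,0,0.6]

```text
time_s: 27.15
position: [590.3, -353.8, 243.0]
ee_rot: [-180.0, -70.1, 50.1]
ft_force: [0.1, 0.0, -1.7]
opening: 0.607
```

Run:
```python
from pour import *
now()
G=Rg(50,70,0)
psi=50
dh=np.array([np.cos(np.radians(psi)),np.sin(np.radians(psi)),0]); d=dh*np.cos(np.radians(dip))-np.array([0,0,1])*np.sin(np.radians(dip))
Rp=R.from_rotvec(np.cross([0,0,1],dh)*np.radians(90+dip))*G; M=tub-25*dh+[0,0,128]; t=M-52*d+2*Rp.as_matrix()[:,2]
rel(t+[0,0,90],Rp); rel(t,Rp)
c=cam('side'); save(c,'s14.png',(180,80,360,240),4.4)
S=Slerp([0,1],R.concatenate([G,Rp]))
for k in np.linspace(0,1,7): j=kin.ik(t+[0,0,90],S(k),0); print(j.round(),kin.ok(j))
```

```text
t 27.15 pos [ 590.3 -353.8  243. ] rot [-180.   -70.1   50.1] j [-53.9  43.1  68.3  66.3  95.  -24.9] F [ 0.1  0.  -1.7] open 57.0
row [0.001, -0.0004, -0.0012, -0.0001, -0.6781, 0.0006] dist 1.6 ang 122.1
row [-0.0836, -0.0004, 0.0295, -0.0001, -0.6781, 0.0006] dist 88.7 ang 122.1
[-54.  43.  68.  66.  95. -25.] True
[-50.  38.  66.  49.  89. -17.] True
[-44.  35.  64.  29.  85.  -8.] True
[-37.  34.  60.   9.  85.   2.] True
[-30.  37.  57. -11.  88.  11.] True
[-23.  41.  54. -30.  94.  17.] True
[-18.  47.  52. -48. 101.  21.] True
```

View pics/s14.png

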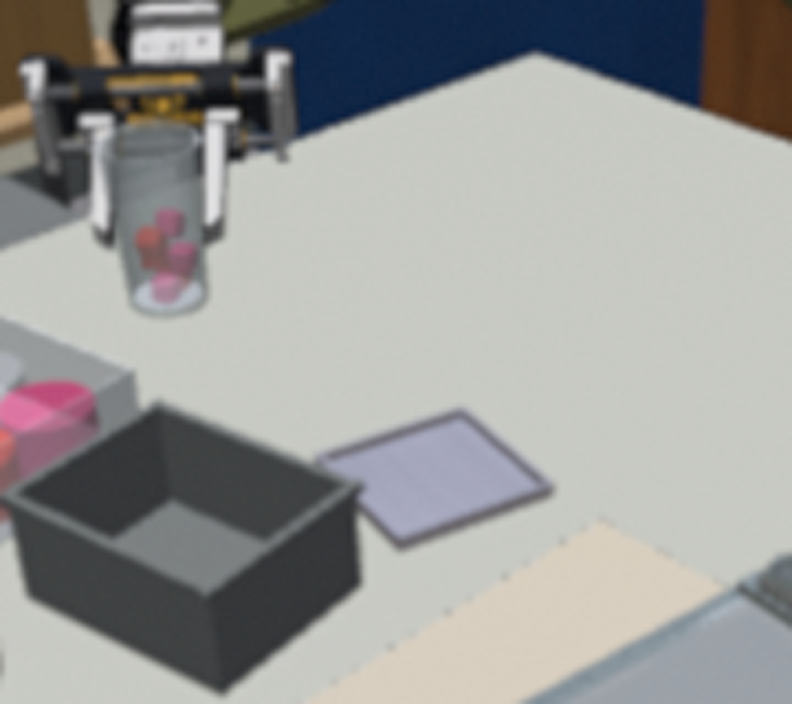

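Request:
send_rows:
  steps:
    - [0,0,0,0,-0.03,0,0.6]
    - [0,0,0,0,-0.07,0,0.6]
    - [0,0,0,0,-0.11,0,0.6]
    - [-0.005,0,0.002,0,-0.15,0,0.6]
    - [-0.01,0,0.004,0,-0.19,0,0.6]
    - [-0.018,0,0.006,0,-0.235,0,0.6]
    - [-0.026,0,0.009,0,-0.28,0,0.6]
    - [-0.035,0,0.012,0,-0.32,0,0.6]
    - [-0.045,0,0.016,0,-0.36,0,0.6]
    - [-0.055,0,0.019,0,-0.4,0,0.6]
    - [-0.065,0,0.023,0,-0.44,0,0.6]
    - [-0.075,0,0.026,0,-0.48,0,0.6]

```text
time_s: 28.4
position: [588.0, -355.2, 165.4]
ee_rot: [179.9, 16.6, 50.0]
ft_force: [-0.2, -0.4, -2.2]
opening: 0.607
```

```bash
cat > fin.py <<'E'
from pour import *
G=Rg(50,70,0); psi=50
dh=np.array([np.cos(np.radians(psi)),np.sin(np.radians(psi)),0])
def P(dip,Mz=128,back=25):
    d=dh*np.cos(np.radians(dip))-np.array([0,0,1])*np.sin(np.radians(dip))
    Rp=R.from_rotvec(np.cross([0,0,1],dh)*np.radians(90+dip))*G; M=tub-back*dh+[0,0,Mz]; t=M-52*d+2*Rp.as_matrix()[:,2]; return t,Rp
E
python3 - <<'E'
from fin import *
now()
for dp in(0,15,32,45):
    t,Rp=P(dp); print(dp,t.round(1),kin.ik(t,Rp,0).round(),kin.ok(kin.ik(t,Rp,0))); rel(t,Rp)
c=cam('side'); save(c,'s15.png',(180,80,360,240),4.4)
E
```

```text
t 28.4 pos [ 588.  -355.2  165.4] rot [179.9  16.6  50. ] j [-28.2  40.   62.6 -16.5  81.1  14.8] F [-0.2 -0.4 -2.2] open 57.1
0 [ 585.1 -359.5  126.1] [-28.  43.  64. -20.  78.  17.] True
row [0.0063, 0.0005, 0.0391, 0.0005, -0.0187, -0.0001] dist 39.6 ang 3.4
15 [ 585.9 -358.5  139.8] [-23.  46.  61. -33.  86.  23.] True
row [0.0036, 0.0005, 0.0256, 0.0005, -0.102, -0.0001] dist 25.9 ang 18.4
32 [ 589.6 -354.1  154.3] [-18.  51.  57. -47.  95.  27.] True
row [0.0049, 0.0005, 0.0101, 0.0005, -0.1964, -0.0002] dist 11.2 ang 35.4
45 [ 594.1 -348.7  163.9] [-16.  56.  53. -58. 102.  28.] False
row [0.009, 0.0005, -0.0012, 0.0005, -0.2687, -0.0003] dist 9.1 ang 48.4
```

View pics/s15.png

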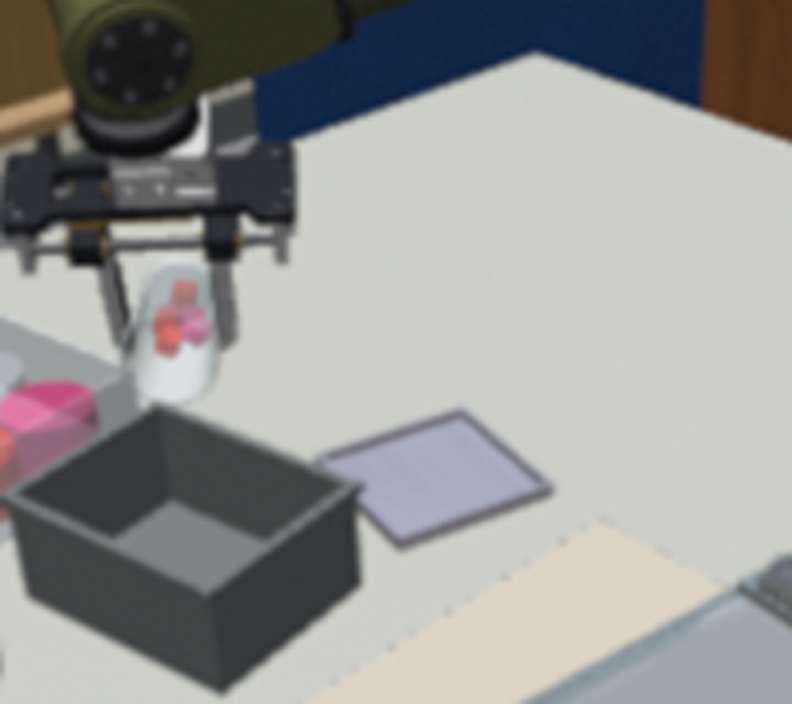

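Request:
send_rows:
  steps:
    - [0.004,0,0.02,0,-0.035,0,0.6]
    - [0.004,0,0.024,0,-0.07,0,0.6]
    - [0.004,0,0.024,0,-0.1,0,0.6]
    - [0.004,0,0.02,0,-0.13,0,0.6]
    - [0.004,0,0.016,0,-0.15,0,0.6]
    - [0.005,0,0.013,0,-0.17,0,0.6]
    - [0.005,0,0.01,0,-0.19,0,0.6]
    - [0.005,0,0.01,0,-0.196,0,0.6]
    - [0.005,0,0.01,0,-0.196,0,0.6]
    - [0.005,0,0.01,0,-0.196,0,0.6]
    - [0.005,0,0.01,0,-0.196,0,0.6]
    - [0.005,0,0.01,0,-0.196,0,0.6]

```text
time_s: 29.65
position: [590.0, -353.8, 154.2]
ee_rot: [179.9, 51.6, 49.9]
ft_force: [0.2, 0.2, -0.6]
opening: 0.606
```

Run:
```python
from fin import *
now()
c=cam('side'); save(c,'s16.png',(180,80,360,240),4.4)
c=cam('top'); save(c,'t16.png',(370,130,520,300),4.4)
```

```text
t 29.65 pos [ 590.  -353.8  154.2] rot [179.9  51.6  49.9] j [-18.5  51.2  56.5 -47.   94.8  27.3] F [ 0.2  0.2 -0.6] open 57.0
```

View pics/s16.png

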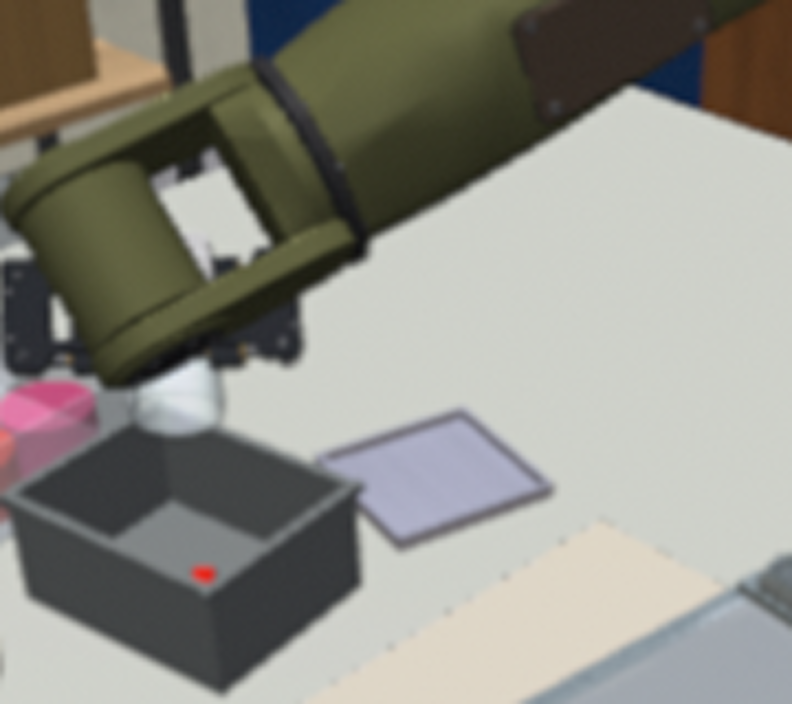

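View pics/t16.png

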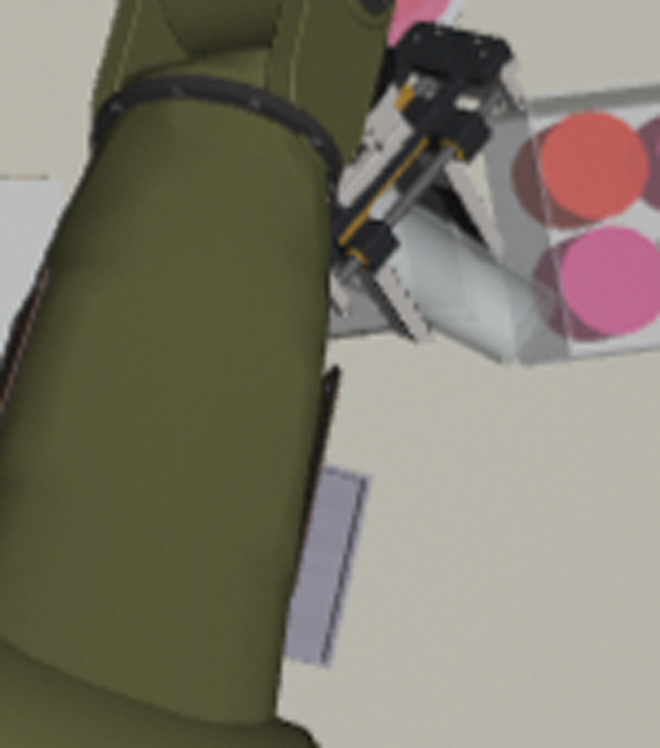

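Request:
send_rows:
  steps:
    - [0,0,0,0,-0.03,0,0.6]
    - [0,0,0,0,-0.03,0,0.6]
    - [0,0,0,0,0.01,0,0.6]
    - [0,0,0,0,-0.03,0,0.6]
    - [0,0,0,0,-0.03,0,0.6]
    - [0,0,0,0,0,0,0.6]
    - [0,0,0,0,0,0,0.6]
    - [0,0,0,0,0,0,0.6]

```text
time_s: 30.55
position: [590.1, -353.8, 154.3]
ee_rot: [179.8, 51.6, 49.9]
ft_force: [0.9, 0.3, -0.6]
opening: 0.606
```

Run:
```python
from fin import *
now(); t,_=P(32); rel(t+[0,0,89],G)
```

```text
t 30.55 pos [ 590.1 -353.8  154.3] rot [179.8  51.6  49.9] j [-18.5  51.2  56.5 -47.1  94.8  27.3] F [ 0.9  0.3 -0.6] open 57.0
row [-0.0702, 0.0, -0.0548, 0.0007, 0.6756, 0.0002] dist 89.0 ang 121.6
```

Request:
send_rows:
  steps:
    - [-0.03,0,-0.023,0,0.02,0,0.6]
    - [-0.06,0,-0.047,0,0.06,0,0.6]
    - [-0.07,0,-0.055,0,0.105,0,0.6]
    - [-0.07,0,-0.055,0,0.15,0,0.6]
    - [-0.07,0,-0.055,0,0.195,0,0.6]
    - [-0.07,0,-0.055,0,0.24,0,0.6]
    - [-0.07,0,-0.055,0,0.285,0,0.6]
    - [-0.07,0,-0.055,0,0.33,0,0.6]
    - [-0.07,0,-0.055,0,0.375,0,0.6]
    - [-0.07,0,-0.055,0,0.42,0,0.6]
    - [-0.07,0,-0.055,0,0.465,0,0.6]
    - [-0.07,0,-0.055,0,0.51,0,0.6]

```text
time_s: 31.75
position: [589.7, -353.9, 243.0]
ee_rot: [179.9, -40.5, 50.1]
ft_force: [0.8, 0.6, -1.2]
opening: 0.607
```

Run:
```python
from fin import *
now(); t,_=P(32); rel(t+[0,0,89],G); rel((433,-280.5,251),G)
c=cam('side'); save(c,'s17.png',(180,80,360,240),4.4)
c=cam('top'); save(c,'t17.png',(370,130,520,300),4.4)
```

```text
t 31.75 pos [ 589.7 -353.9  243. ] rot [179.9 -40.5  50.1] j [-47.8  36.1  65.3  40.1  86.3 -13.4] F [ 0.8  0.6 -1.2] open 57.0
row [0.0, 0.0, -0.0004, 0.0002, 0.1641, 0.0005] dist 0.4 ang 29.5
row [-0.0284, -0.1673, -0.0352, 0.0002, 0.1641, 0.0005] dist 173.3 ang 29.5
```

View pics/s17.png

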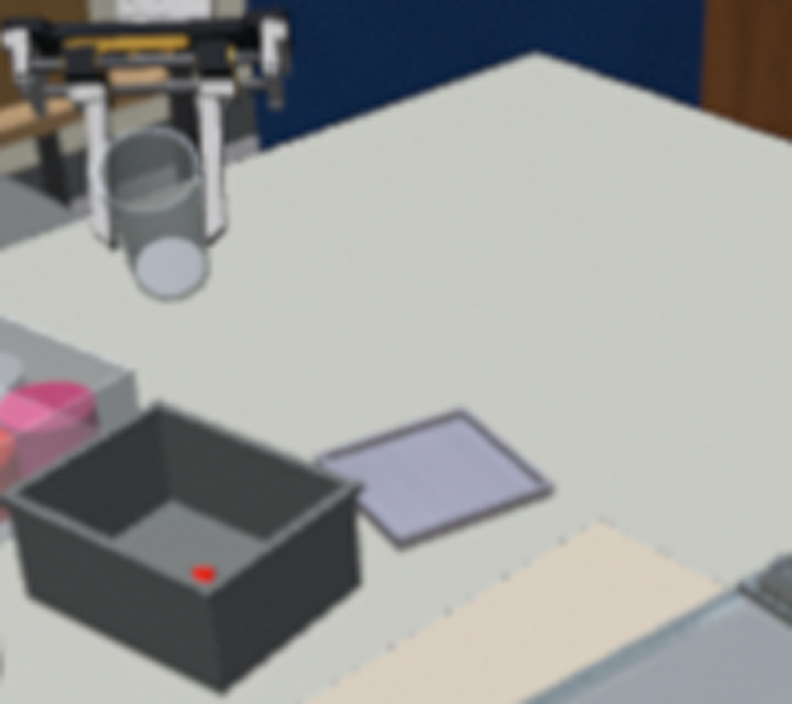

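View pics/t17.png

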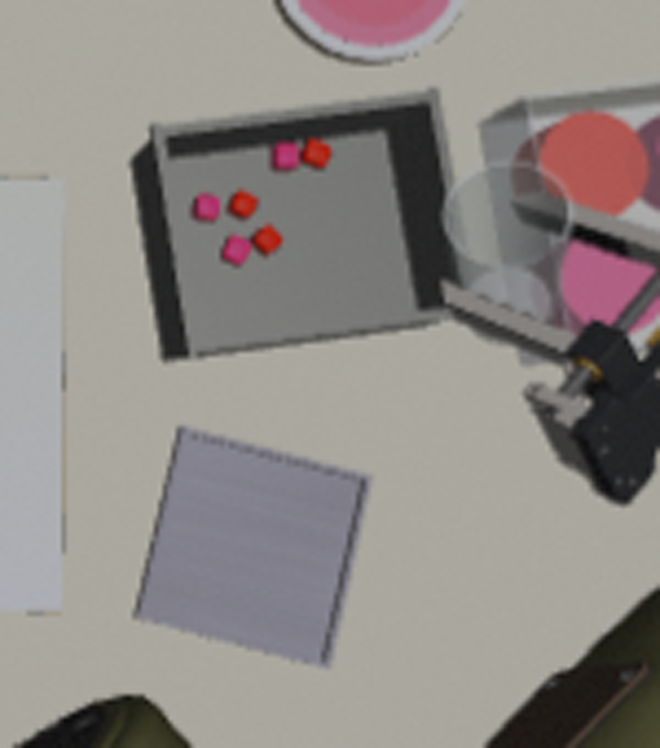

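Request:
send_rows:
  steps:
    - [0,0,0,0,0.04,0,0.6]
    - [0,0,0,0,0.085,0,0.6]
    - [0,-0.02,-0.003,0,0.125,0,0.6]
    - [-0.005,-0.05,-0.009,0,0.155,0,0.6]
    - [-0.012,-0.09,-0.018,0,0.164,0,0.6]
    - [-0.02,-0.13,-0.027,0,0.164,0,0.6]
    - [-0.0284,-0.16,-0.035,0,0.164,0,0.6]
    - [-0.0284,-0.1673,-0.035,0,0.164,0.0005,0.6]
    - [-0.0284,-0.1673,-0.035,0,0.164,0.0005,0.6]
    - [-0.0284,-0.1673,-0.035,0,0.164,0.0005,0.6]

```text
time_s: 32.85
position: [434.0, -280.1, 251.0]
ee_rot: [-180.0, -69.6, 50.1]
ft_force: [-0.1, -0.2, -1.1]
opening: 0.609
```

Run:
```python
from fin import *
now(); rel((433,-280.5,70),G)
c=cam('side'); save(c,'s18.png',(220,80,380,240),4.4)
```

```text
t 32.85 pos [ 434.  -280.1  251. ] rot [-180.   -69.6   50.1] j [-62.5  24.9  96.3  60.7  97.4 -37.2] F [-0.1 -0.2 -1.1] open 57.3
row [-0.17, -0.0005, 0.0622, -0.0005, 0.0023, 0.0001] dist 181.1 ang 0.4
```

View pics/s18.png

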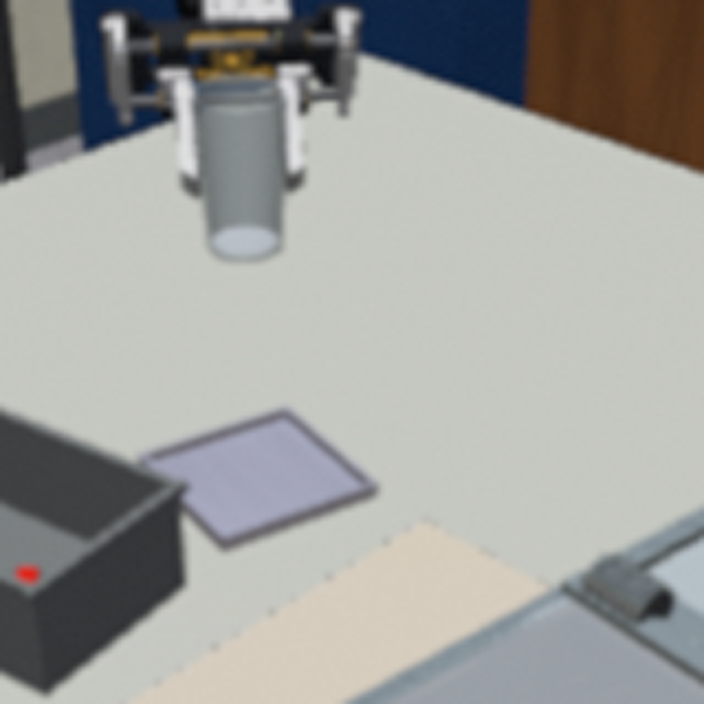

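Request:
send_rows:
  steps:
    - [-0.04,0,0.015,0,0,0,0.6]
    - [-0.085,0,0.031,0,0.001,0,0.6]
    - [-0.125,0,0.046,0,0.002,0,0.6]
    - [-0.155,0,0.057,0,0.002,0,0.6]
    - [-0.17,0,0.062,0,0.002,0,0.6]
    - [-0.17,0,0.062,0,0.002,0,0.6]
    - [-0.17,0,0.062,0,0.002,0,0.6]

```text
time_s: 33.6
position: [433.2, -280.9, 70.2]
ee_rot: [-179.9, -70.0, 50.0]
ft_force: [-0.2, 0.6, -0.2]
opening: 0.608
```

Run:
```python
from fin import *
now(); rel((433,-280.5,62),G)
c=cam('side'); save(c,'s19.png',(220,120,360,240),5); c=cam('top'); save(c,'t19.png',(390,210,490,300),6)
```

```text
t 33.6 pos [ 433.2 -280.9   70.2] rot [-179.9  -70.    50. ] j [-62.7  43.2  97.8  60.1  87.9 -54.5] F [-0.2  0.6 -0.2] open 57.1
row [-0.0077, -0.0004, 0.003, -0.0002, -0.0002, -0.0] dist 8.3 ang 0.1
```

View pics/s19.png

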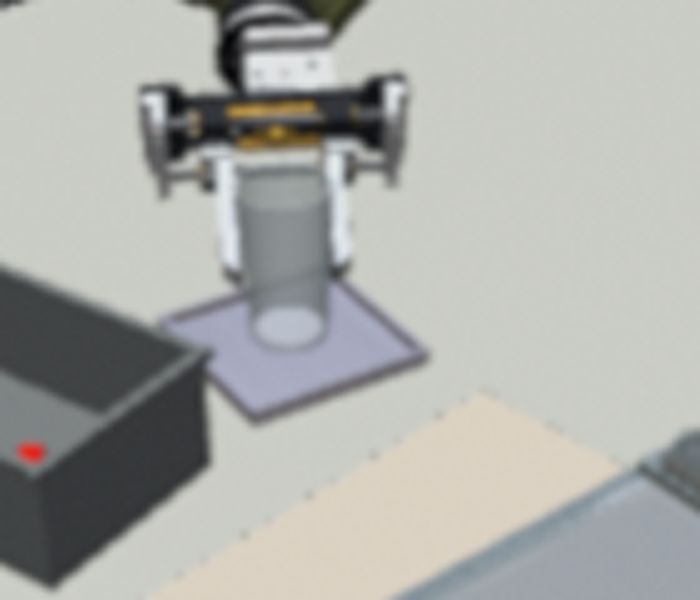

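View pics/t19.png

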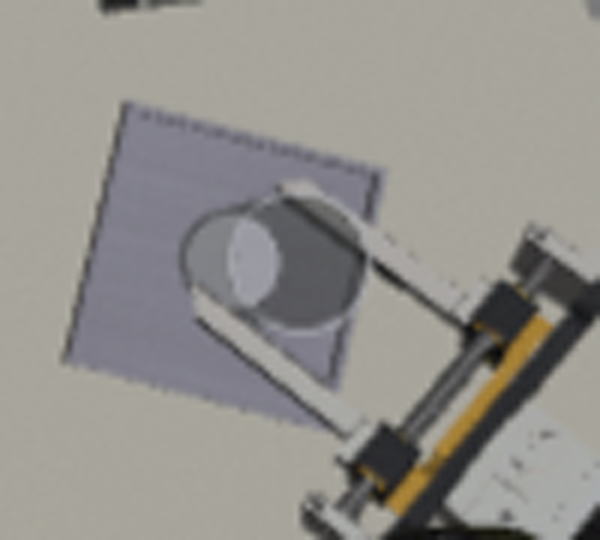

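Request:
send_rows:
  steps:
    - [-0.004,0,0.0015,0,0,0,0.6]
    - [-0.0075,0,0.0028,0,0,0,0.6]
    - [-0.0085,0,0.0031,0,0,0,0.6]
    - [-0.0085,0,0.0031,0,0,0,0.6]

```text
time_s: 34.1
position: [432.6, -280.8, 61.1]
ee_rot: [-180.0, -70.1, 49.9]
ft_force: [-0.1, 0.3, 0.3]
opening: 0.608
```

Request:
send_rows:
  steps:
    - [-0.0009,0,0.0003,0,0,0,0.6]
    - [-0.0009,0,0.0003,0,0,0,0.6]

```text
time_s: 34.3
position: [432.6, -280.8, 60.9]
ee_rot: [180.0, -70.1, 50.1]
ft_force: [-3.0, 1.7, 8.2]
opening: 0.611
```

Request:
send_rows:
  steps:
    - [0,0,0,0,0,0,0.36]
    - [0,0,0,0,0,0,0.3]
    - [0,0,0,0,0,0,0.1]
    - [0,0,0,0,0,0,0]
    - [0,0,0,0,0,0,0]

```text
time_s: 34.8
position: [432.6, -280.8, 60.0]
ee_rot: [-179.9, -70.0, 49.9]
ft_force: [-0.1, -0.2, 0.0]
opening: 0.918
```

Run:
```python
from fin import *
now(); 
c=cam('side'); save(c,'s20.png',(220,120,360,240),5); c=cam('top'); save(c,'t20.png',(390,210,490,300),6)
```

```text
t 34.8 pos [ 432.6 -280.8   60. ] rot [-179.9  -70.    49.9] j [-62.8  44.4  97.6  60.2  87.4 -55.4] F [-0.1 -0.2  0. ] open 86.3
```

View pics/s20.png

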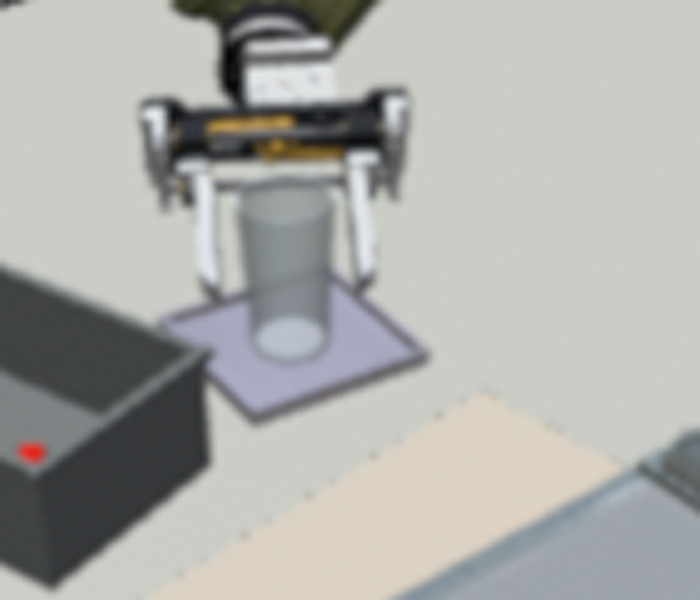

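View pics/t20.png

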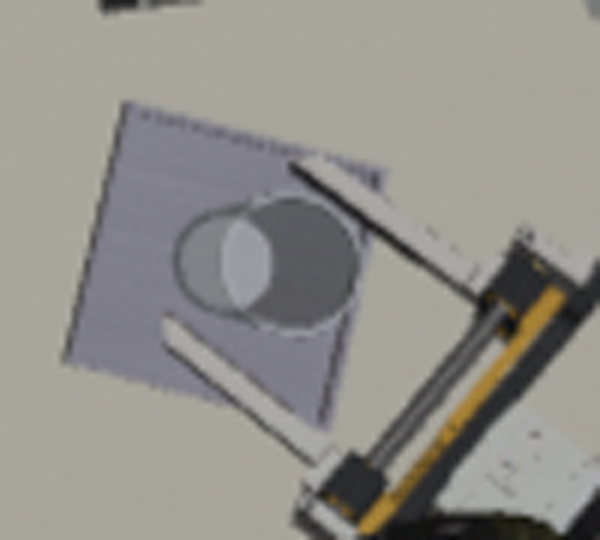

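Request:
send_rows:
  steps:
    - [0,0,-0.03,0,0,0,0]
    - [0,0,-0.07,0,0,0,0]
    - [0,0,-0.11,0,0,0,0]
    - [0,0,-0.14,0,0,0,0]
    - [0,0,-0.14,0,0,0,0]

```text
time_s: 35.4
position: [346.5, -384.4, 108.9]
ee_rot: [179.6, -69.9, 50.2]
ft_force: [-0.1, 0.8, -0.7]
opening: 0.998
```

Run:
```python
from fin import *
now(); p0=np.array(env.state()['position']);R0=R.from_euler('xyz',env.state()['ee_rot'],degrees=True)
print('btn model',gl(-30,138,218))
up=p0+[30,40,280]; print('up',up); rel(up,R0)
tgt=np.array([520,330,380]); D=Rt(83.7)
S=Slerp([0,1],R.concatenate([R0,D])); 
for k in np.linspace(0,1,9): j=kin.ik(up+(tgt-up)*k,S(k),0); print(j.round(),kin.ok(j))
j=kin.ik((555,397,228),D,0); print(j,kin.ok(j))
c=cam('top'); save(c,'t21.png',(370,130,520,300),4.4)
save(c,'btn.png',(145,165,215,235),8)
```

```text
t 35.4 pos [ 346.5 -384.4  108.9] rot [179.6 -69.9  50.2] j [-74.7  43.8  88.5  51.7  99.3 -52. ] F [-0.1  0.8 -0.7] open 93.8
btn model [555.82450627 395.95864119 218.        ]
up [ 376.47629549 -344.42257616  388.93356289]
row [0.2801, -0.0022, -0.0491, 0.0, 0.0, 0.0] dist 284.4 ang 0.0
[-71.  20.  84.  61. 113. -25.] True
[-63.  10.  91.  55. 106. -26.] True
[-54.   2.  97.  50.  99. -23.] True
[-41.  -4.  99.  44.  92. -16.] True
[-25.  -7.  98.  35.  85.  -5.] True
[-8. -5. 94. 25. 82.  8.] True
[ 7.  1. 86. 15. 83. 20.] True
[19. 11. 75.  6. 88. 30.] True
[29. 23. 59.  0. 98. 35.] True
[ 3.25037941e+01  3.46152680e+01  6.15376906e+01 -9.59694920e-15
  8.38470414e+01  3.88037941e+01] True
```

View pics/t21.png

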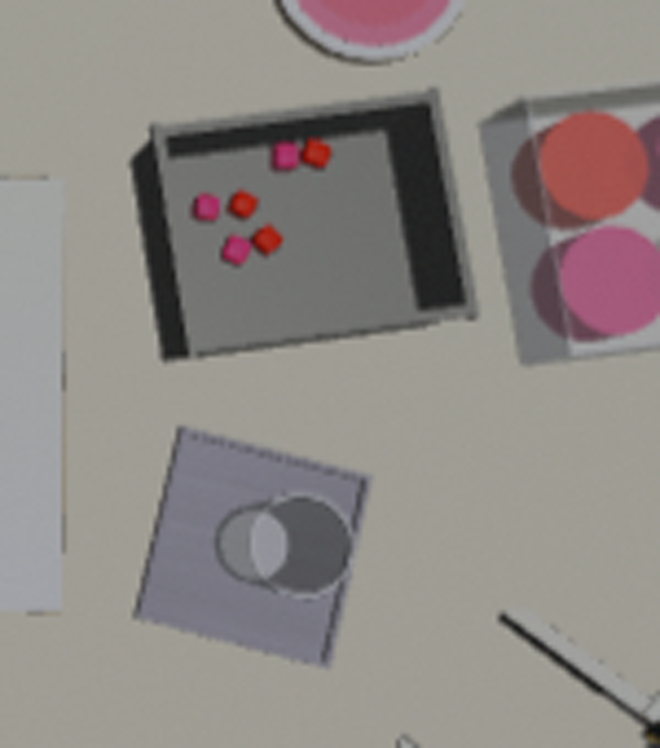

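View pics/btn.png

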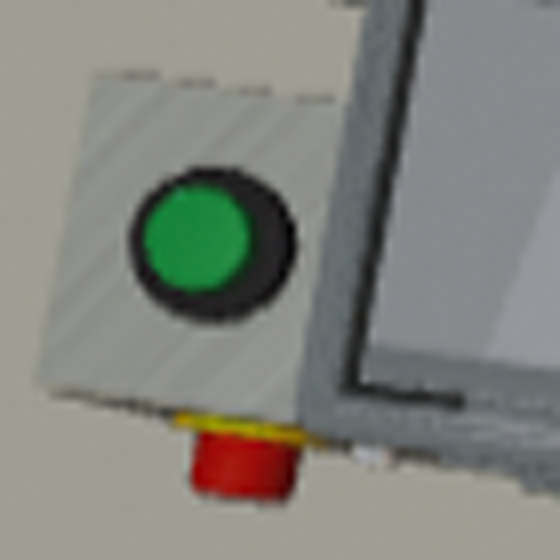

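Request:
send_rows:
  steps:
    - [0.045,0,-0.012,0,0,0,0.2]
    - [0.093,0,-0.02,0,0,0,0.4]
    - [0.14,0,-0.03,0,0,0,0.6]
    - [0.188,0,-0.038,0,0,0,0.8]
    - [0.235,0,-0.045,0,0,0,1]
    - [0.28,0,-0.05,0,0,0,1]
    - [0.28,0,-0.05,0,0,0,1]
    - [0.28,0,-0.05,0,0,0,1]

```text
time_s: 36.25
position: [379.8, -343.5, 387.9]
ee_rot: [180.0, -70.0, 50.1]
ft_force: [-0.2, 0.9, -0.8]
opening: 0.355
```

Run:
```python
from fin import *
now(); rel((530,200,380),Rt(83.7))
```

```text
t 36.25 pos [ 379.8 -343.5  387.9] rot [180.  -70.   50.1] j [-70.3  20.2  83.4  61.3 112.5 -24.9] F [-0.2  0.9 -0.8] open 33.4
row [0.1678, -0.2338, 0.4849, 0.1141, -0.3773, -0.1628] dist 563.9 ang 76.8
```

Request:
send_rows:
  steps:
    - [0.014,-0.02,0.04,0.0095,-0.0314,-0.0136,1]
    - [0.028,-0.039,0.081,0.019,-0.0629,-0.0271,1]
    - [0.042,-0.058,0.121,0.0285,-0.0943,-0.0407,1]
    - [0.056,-0.078,0.162,0.038,-0.1258,-0.0543,1]
    - [0.07,-0.097,0.202,0.0475,-0.1572,-0.0678,1]
    - [0.084,-0.117,0.242,0.057,-0.1887,-0.0814,1]
    - [0.098,-0.136,0.283,0.0666,-0.22,-0.095,1]
    - [0.112,-0.156,0.323,0.076,-0.2515,-0.1085,1]
    - [0.126,-0.175,0.364,0.0856,-0.283,-0.122,1]
    - [0.14,-0.195,0.404,0.095,-0.3144,-0.1357,1]
    - [0.154,-0.214,0.4445,0.1046,-0.346,-0.149,1]
    - [0.168,-0.234,0.485,0.1141,-0.3773,-0.1628,1]

```text
time_s: 37.45
position: [530.0, 201.5, 378.6]
ee_rot: [-179.8, 0.3, 83.8]
ft_force: [1.8, -1.8, -0.3]
opening: 0.006
```

Run:
```python
from fin import *
now(); rel((555.2,396.6,300),Rt(83.7))
```

```text
t 37.45 pos [530.  201.5 378.6] rot [-179.8    0.3   83.8] j [17.2 16.1 68.2 -0.2 95.9 23.4] F [ 1.8 -1.8 -0.3] open 0.6
row [0.1971, 0.0042, 0.0775, -0.0009, 0.0018, 0.0006] dist 211.9 ang 0.4
```

Request:
send_rows:
  steps:
    - [0.045,0.001,0,0,0,0,1]
    - [0.09,0.002,0,0,0.0018,0,1]
    - [0.135,0.003,0,0,0.0018,0,1]
    - [0.175,0.004,0.01,0,0.0018,0,1]
    - [0.197,0.004,0.035,0,0.0018,0,1]
    - [0.197,0.004,0.07,0,0.0018,0,1]
    - [0.197,0.004,0.077,0,0.0018,0,1]
    - [0.197,0.004,0.077,0,0.0018,0,1]
    - [0.197,0.004,0.077,0,0.0018,0,1]

```text
time_s: 38.35
position: [556.2, 394.1, 305.1]
ee_rot: [179.9, -0.4, 83.6]
ft_force: [0.7, -0.2, 0.4]
opening: 0.002
```

Run:
```python
from fin import *
now(); rel((555.2,396.6,240),Rt(83.7)); c=cam('top'); save(c,'t22.png',(140,80,340,245),4); c=cam('side'); save(c,'s22.png',(380,120,540,280),5)
```

```text
t 38.35 pos [556.2 394.1 305.1] rot [179.9  -0.4  83.6] j [32.1 32.9 54.3  0.3 92.6 38.5] F [ 0.7 -0.2  0.4] open 0.2
row [0.0019, -0.0013, 0.0651, 0.0003, -0.0021, -0.0004] dist 65.2 ang 0.4
```

View pics/s22.png

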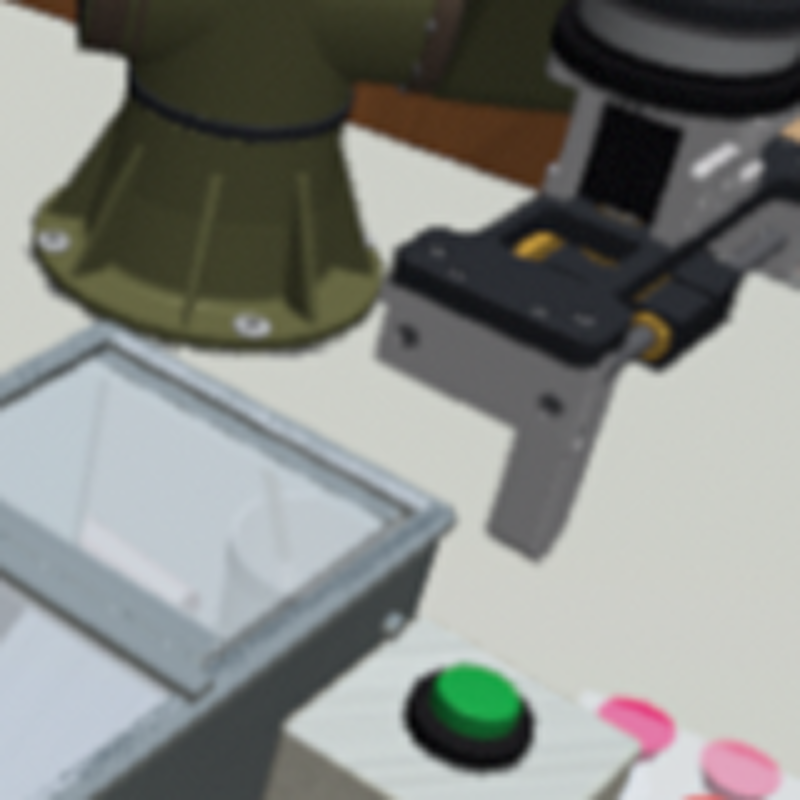

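View pics/t22.png

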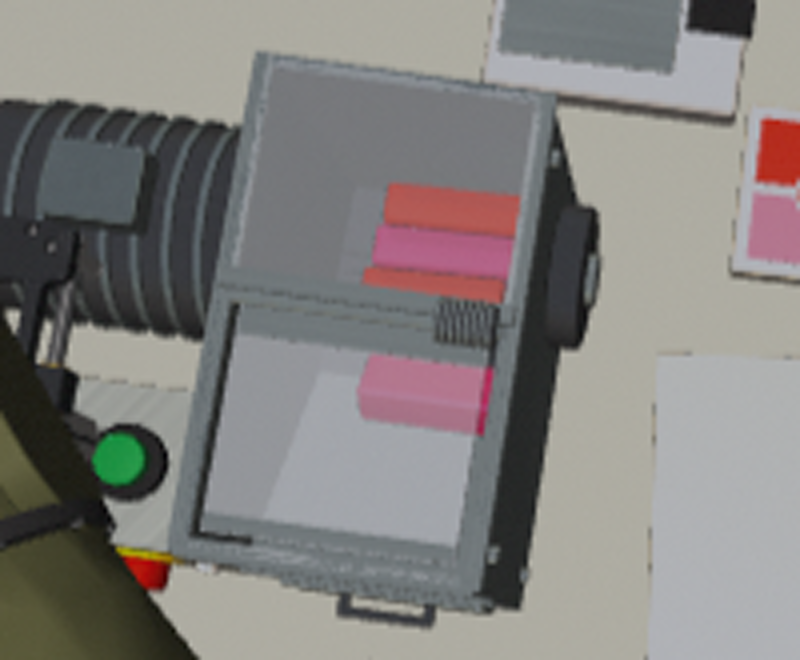

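Run:
```python
from fin import *
c=load('top'); print(px(c,[(169,194),(170,195)]),px(c,[(169.5,194.6)],218)); c=load('side'); print(px(c,[(380+480/5,120+692/5)]))
now(); rel((555.3,396.5,240),Rt(83.7))
```

```text
[[556.07910854 396.06380735 224.22384287]
 [554.33678512 395.14964164 219.77313747]] [[555.49964619 397.04067534 218.        ]]
[[558.26007192 398.88884316 220.74598923]]
t 38.45 pos [556.3 394.2 305.6] rot [179.9  -0.4  83.6] j [32.1 32.9 54.2  0.3 92.5 38.5] F [-0.3 -0.3 -0.5] open 0.6
row [0.0017, -0.0014, 0.0656, 0.0006, -0.0024, -0.0005] dist 65.6 ang 0.5
```

Request:
send_rows:
  steps:
    - [0.002,0,0.04,0,-0.002,0,1]
    - [0.002,0,0.066,0,-0.002,0,1]
    - [0.002,0,0.066,0,-0.002,0,1]
    - [0.002,0,0.066,0,-0.002,0,1]

```text
time_s: 38.85
position: [556.5, 396.7, 239.7]
ee_rot: [179.9, -0.0, 83.6]
ft_force: [-0.6, -0.2, 0.6]
opening: 0.006
```

Request:
send_rows:
  steps:
    - [0,0,0.004,0,0,0,1]
    - [0,0,0.008,0,0,0,1]
    - [0,0,0.01,0,0,0,1]
    - [0,0,0.01,0,0,0,1]

```text
time_s: 39.25
position: [556.8, 397.0, 232.8]
ee_rot: [179.7, -0.2, 83.6]
ft_force: [-6.9, -4.9, 26.0]
opening: 0.005
```

Run:
```python
from fin import *
print(env.tip_extent); now(); c=cam('side'); save(c,'s23.png',(430,190,520,280),8); c=cam('top'); save(c,'t23.png',(140,160,220,230),8)
```

```text
17.0
t 39.25 pos [556.8 397.  232.8] rot [179.7  -0.2  83.6] j [32.4 34.5 61.2 -0.  84.  38.8] F [-6.9 -4.9 26. ] open 0.5
```

View pics/s23.png

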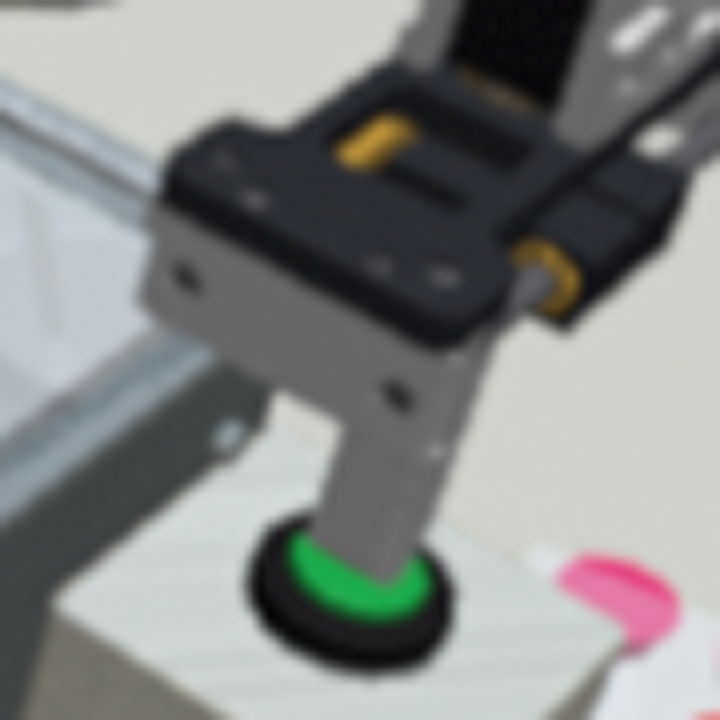

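Request:
send_rows:
  steps:
    - [0,0,-0.006,0,0,0,1]
    - [0,0,-0.006,0,0,0,1]
    - [0,0,-0.006,0,0,0,1]

```text
time_s: 39.65
position: [556.7, 396.9, 234.5]
ee_rot: [179.9, -0.1, 83.6]
ft_force: [3.6, 0.8, 4.1]
opening: 0.004
```

Request:
send_rows:
  steps:
    - [0,0,-0.003,0,0,0,1]
    - [0,0,-0.003,0,0,0,1]

```text
time_s: 39.85
position: [556.3, 396.8, 237.0]
ee_rot: [180.0, 0.0, 83.6]
ft_force: [2.0, -0.2, 2.5]
opening: 0.006
```

Run:
```python
from fin import *
now(); c=cam('side'); save(c,'s24.png',(430,190,520,280),8)
```

```text
t 39.85 pos [556.3 396.8 237. ] rot [180.    0.   83.6] j [32.4 34.5 60.6 -0.  84.9 38.8] F [ 2.  -0.2  2.5] open 0.6
```

View pics/s24.png

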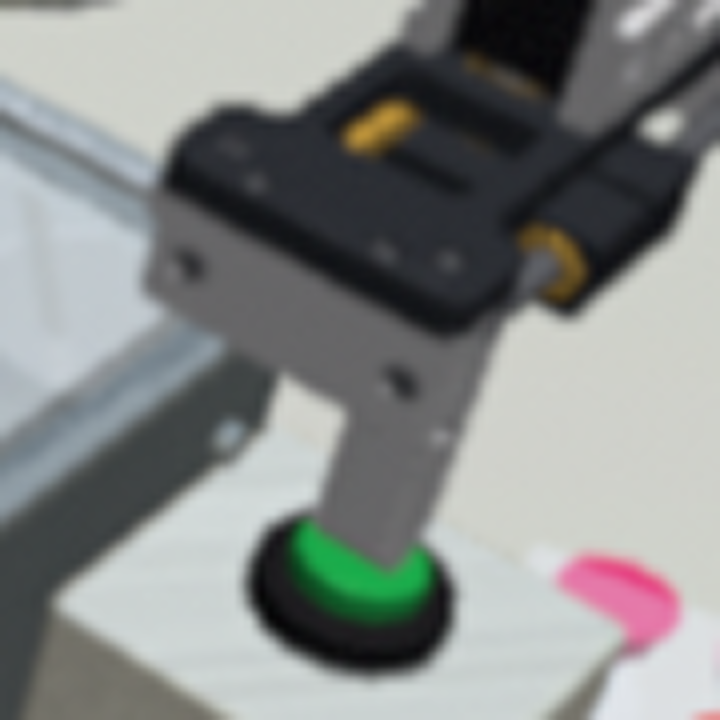

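Request:
send_rows:
  steps:
    - [0,0,-0.03,0,0,0,1]
    - [0,0,-0.08,0,0,0,1]
    - [-0.02,0,-0.13,0,0,0,1]
    - [-0.06,-0.02,-0.16,0,0,0,1]
    - [-0.1,-0.06,-0.16,0,0,0,1]
    - [-0.14,-0.1,-0.16,0,0,0,1]
    - [-0.17,-0.13,-0.16,0,0,0,1]
    - [-0.17,-0.13,-0.16,0,0,0,1]
    - [-0.17,-0.13,-0.16,0,0,0,1]

```text
time_s: 40.8
position: [407.3, 241.8, 397.4]
ee_rot: [180.0, -0.0, 83.6]
ft_force: [0.4, 0.2, 0.7]
opening: 0.005
```

Run:
```python
from fin import *
now(); c=cam('side'); save(c,'s25.png',s=1.25);c=cam('top'); save(c,'t25.png',s=1.25)
```

```text
t 40.8 pos [407.3 241.8 397.4] rot [180.   -0.   83.6] j [26.3  3.1 80.9 -0.  96.  32.7] F [0.4 0.2 0.7] open 0.5
```

View pics/s25.png

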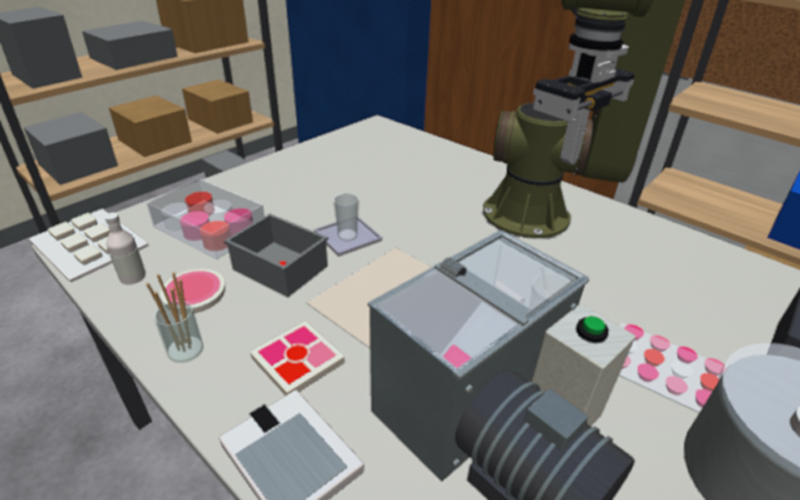

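View pics/t25.png

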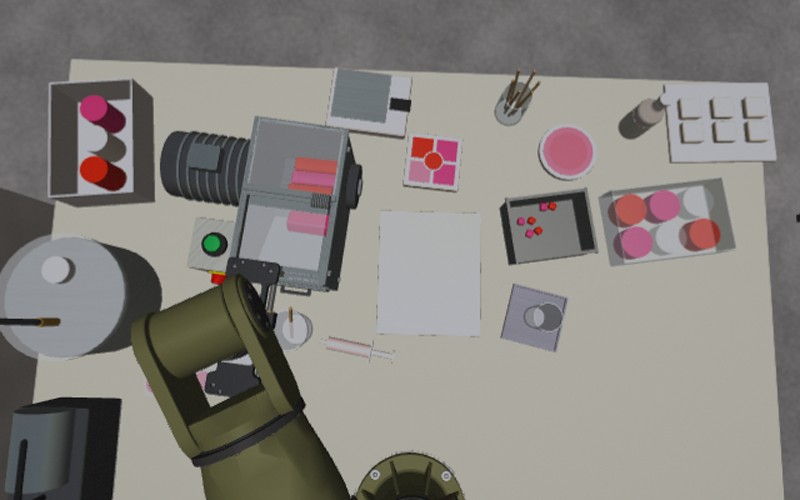

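Run:
```python
from fin import *
print(env.finish_job()); now()
```

```text
the job is handed in; nothing more can be done
None
the job is handed in; nothing more can be done
```

I put all four reject bars through the guard flap, tipped the six nibs into the regrind tub and stood the empty cup back in its drip tray. Then I pressed the start button and handed the job in at about 41 s; it gave no verdict.

**Last checks:**
- **Bars:** the last pictures show the mat empty and the bars in the chamber. The flap looked shut; I did not measure its angle.
- **Nibs and cup:** all six nibs were in the tub, and the cup was upright and near the middle of its tray.
- **Bystanders:** the square mould, mixing cup and syringe looked to be where they started, and the arm was clear of everything.
- **Button:** it went flush at 26 N with a hard stop, against about 5 N for full travel. The arm's own height reading was about 3–4 mm higher than I expected at full press. I took the press as full from the force rise and the picture.

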